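Lay tongs and brush in the drying tray, then hold the blower dial at its third click

ROBOT

A 7-joint arm with a two-finger parallel gripper is mounted at the origin on the work surface. World frame = base frame: x ahead of the robot, y to its left, z up, the work surface at z = 0. Lengths are in m, angles in rad, forces in N, time in s.
With the tool pointing down it reaches from about 0.425 to 1.025 m from the base axis. Payload 9.4 kg.
Tool frame: the origin (TCP) lies at the very end of the fingers, on their centre line; the grasp point (between the pads) lies 19 mm behind it (hold_point_z is the distance from the TCP to the grasp point, in m); y points along the fingers, x is the direction in which the jaws open and shut, and the axes are right-handed (so a half turn about y gives the same grasp; the last joint's range is limited). The gripper opens to 85 mm and grips with 20 to 120 N. Pads are 22 mm wide; open, the fingers measure 114 mm over their backs; the gripper's body (76 mm by 85 mm) begins 54 mm behind the grasp point. The pads swing forward as they close: fully open they stand 13 mm farther back than shut.
Start: joints at [1.267, 0.599, -0.003, 1.599, 0.002, 0.943, -0.08], TCP at [0.163, -0.706, 0.231] pointing down, gripper open.
Joint ranges: [-2.57, 2.57], [-0.35, 1.97], [-1.29, 1.29], [0.11, 2.56], [-1.05, 4.19], [0.11, 1.86], [-2.63, 2.63]. Speed limits (rad/s): [2.22, 2.22, 3.01, 3.01, 3.14, 3.14, 3.14].

INTERFACE

Orientations are given as a unit quaternion [w, x, y, z].
In Python, from station import * gives the robot as it stands. The module is installed in compiled form; this text tells all that it offers.
- The arm moves only by the shell command python3 -m crank 'ROWS' [FORCE]. ROWS is JSON, a list of rows, each an object with "delta_rot": the turn, a rotation vector about the tool's x, y, z in degrees, a list of three; "slide": the shift along the tool's x, y, z in m, a list of three; "fingers": the finger opening in m, from 0 to 0.0854. In form: [{"delta_rot": [ax, ay, az], "slide": [dx, dy, dz], "fingers": fingers}, ...]. A call has 1 to 10 rows; each row shifts and turns the pose as measured when the row begins, along the tool's axes as they then stand; what a row does not reach is not made up. A row lasts 1/8 s, in which the tool goes at most 62.5 mm and 10.7 degrees, less where a joint would pass 70% of its speed; a pose out of reach is approached as far as the arm can. A call is refused whole if a number of a shift passes 0.0625 or a number of a turn 10.7, either way. A call with a gripper value outside its range is refused whole. The fingers move at their own pace and stop on an object; FORCE is the grip in N (left out, the last holds). Time passes only in rows, so rows that do not move let the fingers close. It gives the time, the measured TCP pose, the force and the opening at its end, in the units of the state.
- get_state(): the state, without advancing time (a new reading comes with each control period).
- camera(name): name is "side" or "top"; returns a dict with "pixels" (420x560x3 uint8, red, green, blue), "mtx" (3x3 intrinsics, pixels), "T" (4x4, takes a point from camera to world coordinates). Camera axes: x right, y down, z forward; pixel columns grow to the right and rows downward; lengths in m; the calibration is good to about 2 mm. A picture is of the moment at which its call begins. There is no depth.
- close_job(): hands the job in, once; it reports no verdict.
The state is a dict: "t": time; "joints": joint angles; "joint_vel": joint speeds; "effort": joint torques, N m; "position": TCP position; "tcp_rot": TCP orientation; "contact_force": force on the tool from outside, world axes, zero at the start; "torque": the same for the moment, N m; "grip_width": finger opening in m.
Only numpy, scipy, OpenCV 4.12 (cv2) and the standard library are available. Lean on these libraries where they do the work, as an engineer would, in place of code of your own. Each camera call takes 0.05 s, during which the arm holds its last target.

TASK

Lay the rinsed chrome chip tongs and the tile brush flat in their own compartments of the drying tray on top of the white tile cabinet, each the way round its compartment is shaped for, without dropping them. Then press the red thumb lever of the spring-return dial down past the first two clicks to the third, full blow, which only runs while it is held: keep it there for at least two seconds and finish with the robot still holding it down. Leave everything else on the table where it stands.

Things in the scene. Friction and masses are not known exactly. Their poses are not given: they have to be found in the camera images.
- cabinet: white plastic tile drying cabinet, fixed, 200 (its x) x 280 (its y) x 130 mm high; origin: centre of its underside, on the table, z up. On its flat top: a grey drying tray (local y -73 to +136 mm, rim 4 mm high) with the tongs bay at local y -22 and the brush bay at y +78 mm, both along its x; the dial at the -y end. A door 121 mm high stands open at the +y end, up to 190 mm out; not needed
- tongs_bay_tail (a point): where the tongs' bow end belongs: on the tray floor (130 mm above the table) in the narrow, -x end of the tongs bay. White ribs 9 mm high, 4 mm thick, 35 mm apart inside, stand round this end, its end wall 5 mm farther out. The middle of the bay (local x -36 to +36 mm) has no ribs, for the fingers
- tongs_bay_head (a point): where the tongs' jaw tips belong: on the tray floor in the wide, +x end of the tongs bay, 140 mm from its tail point. Ribs 9 mm high, 49 mm apart inside, end wall 5 mm farther out
- brush_bay_tail (a point): where the end of the brush handle belongs: on the tray floor (130 mm above the table) in the narrow, -x end of the brush bay. White ribs 9 mm high, 4 mm thick, 28 mm apart inside, stand round this end, its end wall 5 mm farther out. The middle of the bay (local x -40 to +26 mm) has no ribs, for the fingers
- brush_bay_head (a point): where the bristle tips belong: on the tray floor in the wide, +x end of the brush bay, 152 mm from its tail point. Ribs 9 mm high, 56 mm apart inside, end wall 5 mm farther out
- tongs: chrome chip tongs, rigid, lying on the table: a narrow V seen from above, 140 mm long along its x, 14 mm high, 50 to 100 g; two upright strips 3 mm thick joined by a bow at -x. Outside width: 22 mm at the bow, 31 mm at the middle, 40 mm at the jaw tips (+x). Origin: middle of its length, on its underside, z up. Grip across both strips at the middle
- tongs_tail (a point): bow end of the tongs, on the underside, 70 mm from the origin towards -x
- tongs_head (a point): jaw-tip end of the tongs, on the centre line (between the tips) at the underside, 70 mm from the origin towards +x
- brush: flat tile brush lying on the table, 152 mm long along its x, 40 to 85 g: tan handle 20 wide, 14 mm high (x -76 to +9 mm), steel ferrule 44 wide, 14 high (x +9 to +31), dark stiff bristles 46 wide, 13 high (x +31 to +76). Origin: middle of its length, on its underside, z up. Grip across the handle 8 mm from the origin towards -x
- brush_tail (a point): end of the brush handle, on the underside, 76 mm from the origin towards -x
- brush_head (a point): bristle-tip end of the brush, on the underside, 76 mm from the origin towards +x
- dial (a joint): turn of the spring-return dial in rad: 0 = off (at rest), growing as the thumb lever is pressed down. Clicks (detents) at 0.35 (first), 0.70 (second), 1.05 (third); end stop at 1.12. A spring drives it back to 0 when let go: no click holds it. Pressing at the pad takes about 2 to 11 N, falling after each click ridge, most at the third
- dial_axis (a point): the dial's axle, which runs along the cabinet's x, 144 mm above the table; the drum has a radius of 24 mm and a width of 42 mm with its cheeks. The lever points to the cabinet's -y, outwards over the table; its elevation above level is 0.611 rad minus the dial's value, so pressing turns it downwards about this axle to 0.44 rad below level at the third click
- lever_pad (a point): centre of the upper face of the ribbed thumb pad (30 mm along the axle x 36 mm along the lever, 8 mm thick) at the lever's end, 78 mm from the axle: press here. At off it is about 189 mm above the table, at the third click about 112 mm; it stays outside the cabinet's end, so a vertical push meets nothing else
- dice_cup: red plastic dice cup, rim diameter 76 mm, 85 mm high, leave alone. Origin: centre of its underside.
- saucer: glass saucer, diameter 116 mm, 18 mm high, leave alone. Origin: centre of its underside.
- tile_rack: clear acrylic rack with standing tiles, 45 x 300 mm (along its y), 41 mm high, leave alone. Origin: centre of its underside.
- tile_wall: two-high wall of green-backed tiles, 183 (along its x) x 36 x 40 mm, leave alone. Origin: centre of its underside.
- tea_mug: blue mug, diameter 76 mm, 88 mm high, leave alone. Origin: centre of its underside.
- chip_stack: stack of chips, diameter 39 mm, 26 mm high, leave alone. Origin: centre of its underside.
Things that resemble listed ones, but are neither listed nor needed, are in the scene too. Leave any pink look-alike of the brush alone.

How it is judged:
By the outcome, as a careful person would: the job done as asked, in the order asked, and still so for the second after the job is handed in, while the arm keeps its last pose, push and grip.
It also fails if it takes over 72 s, if anything falls off the work surface, if the arm or the gripper's body presses on something with over 40 N, if the wrist force passes 120 N, or if a joint passes its speed limit or range.

## Working session

There is one attempt and no reset: what is moved stays moved. The work goes in short steps, Python scripts to look and compute and a shell command to move; the robot and the scene stay as the last step left them, time stands still between calls to the robot, and variables do not carry over. Pictures are saved under pics/ and viewed, and the job is handed in when it is done.

```bash
mkdir -p pics
python3 - <<'E'
from station import *
import cv2
for n in("side","top"):
    c=camera(n);cv2.imwrite(f"pics/{n}0.png",c["pixels"][:,:,::-1]);print(n,c["mtx"].round(1).tolist(),c["T"].round(4).tolist())
s=get_state();print({k:(v if not hasattr(v,'round') else v) for k,v in s.items()})
E
```

```text
side [[404.7, 0.0, 270.1], [0.0, 404.7, 208.1], [0.0, 0.0, 1.0]] [[-0.8821, -0.3156, 0.3498, 0.1611], [-0.4706, 0.6245, -0.6234, 0.5772], [-0.0217, -0.7144, -0.6994, 0.9064], [0.0, 0.0, 0.0, 1.0]]
top [[379.0, 0.0, 275.6], [0.0, 379.0, 201.3], [0.0, 0.0, 1.0]] [[0.024, -0.9992, 0.0304, 0.4835], [-0.9997, -0.0243, -0.0082, -0.0948], [0.0089, -0.0302, -0.9995, 1.3928], [0.0, 0.0, 0.0, 1.0]]
{'t': 0.1, 'joints': array([ 1.2673269 ,  0.60003111, -0.00255878,  1.60003196,  0.00184261,
        0.94288143, -0.07981454]), 'joint_vel': array([-0.00070925, -0.00092665, -0.00012664, -0.0027017 ,  0.00147253,
       -0.00117485, -0.00169304]), 'effort': array([ 5.79741973e-03, -7.77991748e+01,  1.57037526e+00, -2.58625478e+01,
        1.26809298e-02,  5.49430610e-03,  9.62331228e-06]), 'position': array([ 0.16289914, -0.70604833,  0.23051961]), 'tcp_rot': array([ 0.55363141, -0.55312507,  0.4406005 , -0.439791  ]), 'contact_force': array([ 0.27269137,  0.20209558, -0.34283395]), 'torque': array([ 0.03271532, -0.01300289,  0.01692593]), 'grip_width': 0.08560123726806973}
```

View pics/side0.png

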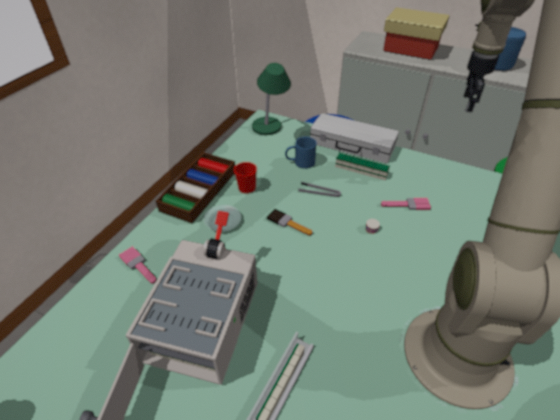

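View pics/top0.png

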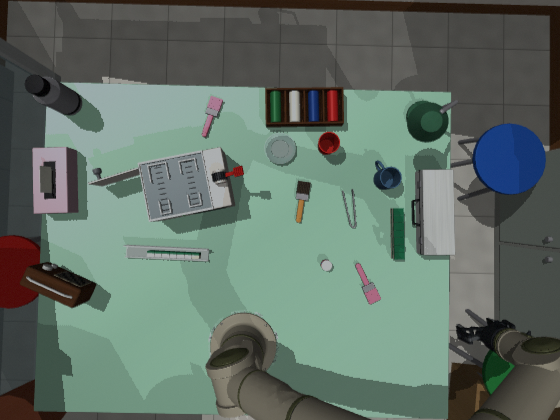

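Run:
```python
import cv2
t=cv2.imread("pics/top0.png");s=cv2.imread("pics/side0.png")
cv2.imwrite("pics/tc.png",cv2.resize(t[135:235,85:250],None,fx=4.8,fy=4.8,interpolation=cv2.INTER_CUBIC))
cv2.imwrite("pics/to.png",cv2.resize(t[165:240,275:385],None,fx=7,fy=7,interpolation=cv2.INTER_CUBIC))
cv2.imwrite("pics/sc.png",cv2.resize(s[195:380,100:270],None,fx=3.2,fy=3.2,interpolation=cv2.INTER_CUBIC))
```

```text
(no output)
```

View pics/tc.png

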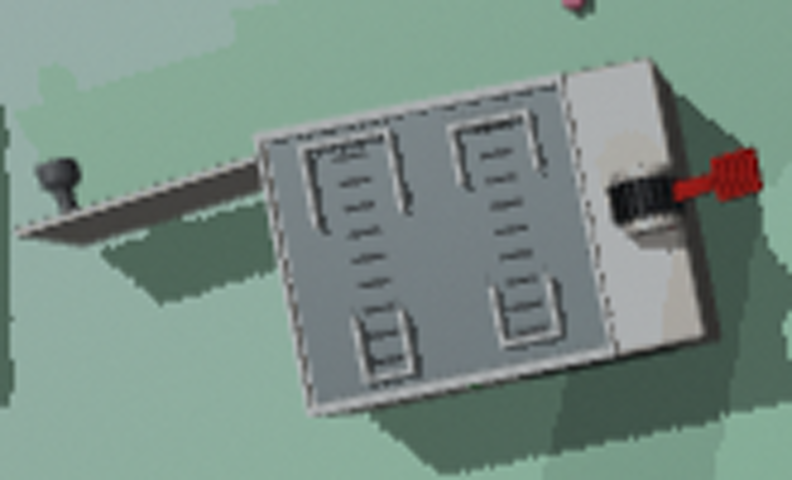

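View pics/to.png

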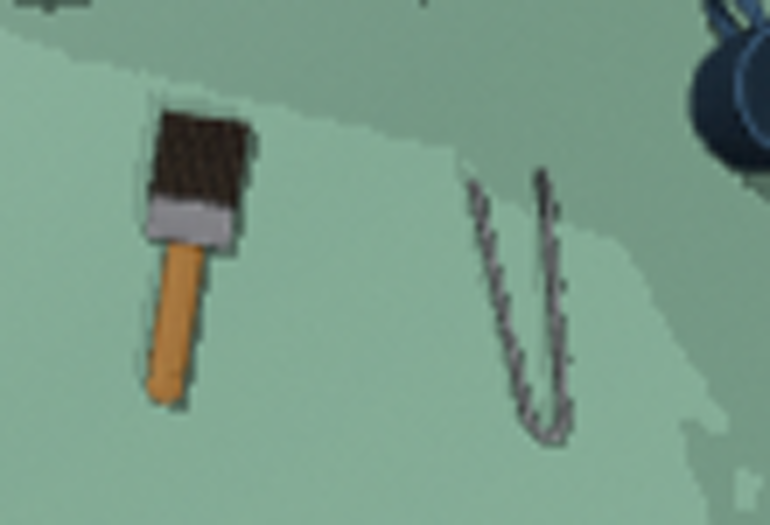

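View pics/sc.png

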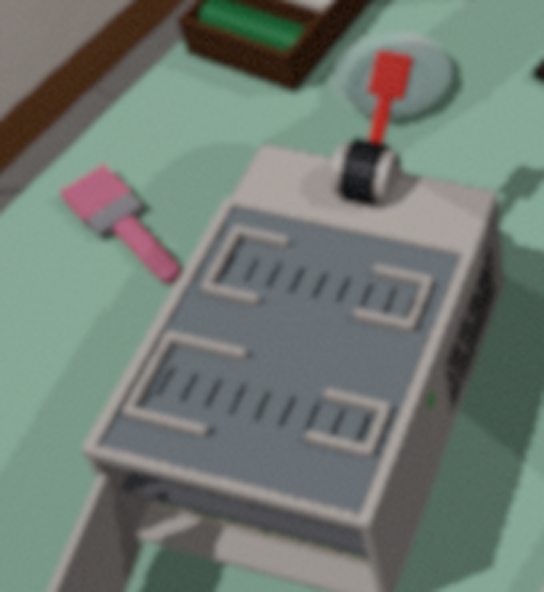

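Run:
```python
import cv2
t=cv2.imread("pics/top0.png");s=cv2.imread("pics/side0.png")
def z(im,x0,y0,x1,y1,f,n):
    o=cv2.resize(im[y0:y1,x0:x1],None,fx=f,fy=f,interpolation=cv2.INTER_CUBIC)
    for x in range(x0,x1,5): cv2.putText(o,str(x),(int((x-x0+.5)*f)-8,10),0,.35,(0,0,255),1);cv2.line(o,(int((x-x0+.5)*f),12),(int((x-x0+.5)*f),o.shape[0]),(0,200,255) if x%10==0 else (0,120,160),1)
    for y in range(y0,y1,5): cv2.putText(o,str(y),(0,int((y-y0+.5)*f)),0,.35,(0,0,255),1);cv2.line(o,(22,int((y-y0+.5)*f)),(o.shape[1],int((y-y0+.5)*f)),(0,200,255) if y%10==0 else (0,120,160),1)
    cv2.imwrite(n,o)
z(t,136,145,246,223,7,"pics/z1.png")
z(s,130,230,262,330,6,"pics/z2.png")
```

```text
(no output)
```

View pics/z1.png

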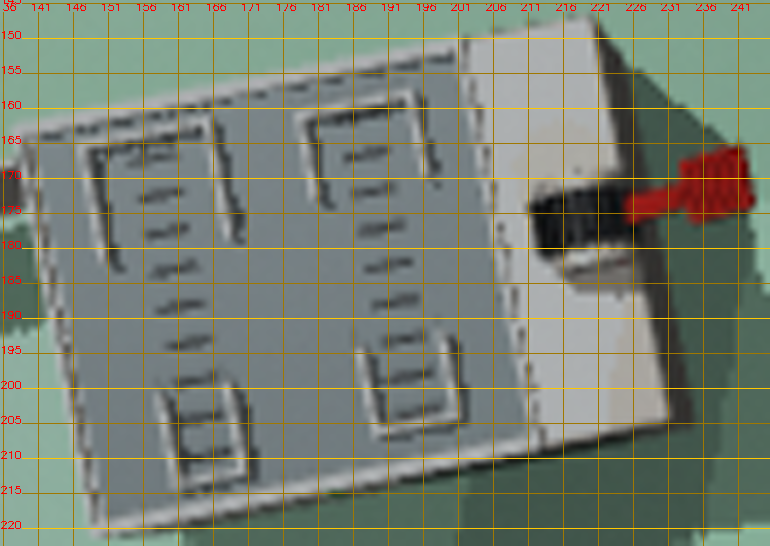

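View pics/z2.png

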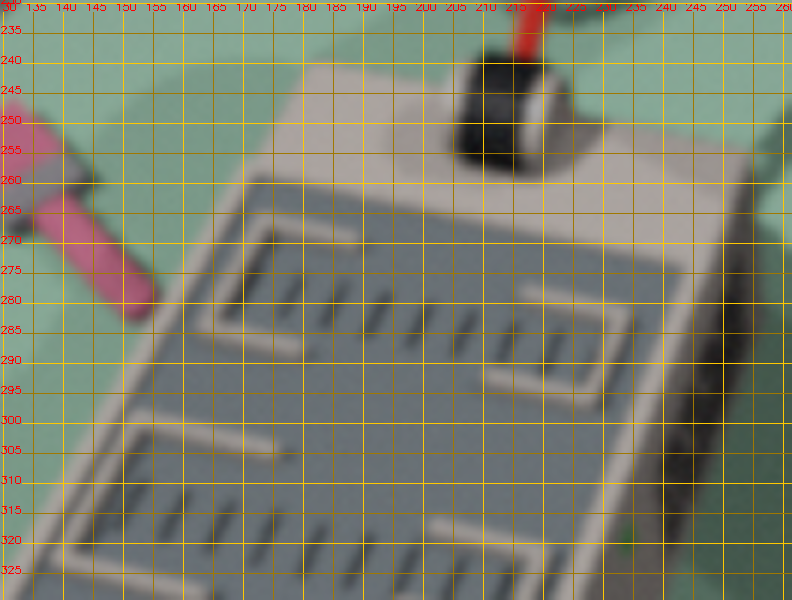

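```bash
cat > h.py <<'E'
from station import *
import numpy as np,cv2
K={}
K['top']=(np.array([[379.0,0,275.6],[0,379,201.3],[0,0,1]]),)
def cam(n):
    c=camera(n); return c
def cast(c,uv,z):
    d=c["T"][:3,:3]@np.linalg.inv(c["mtx"])@np.array([uv[0],uv[1],1.]); o=c["T"][:3,3]
    return (o+d*(z-o[2])/d[2])
def rigid(L,W):
    L=np.array(L);W=np.array(W);a=L-L.mean(0);b=W-W.mean(0)
    th=np.arctan2((a[:,0]*b[:,1]-a[:,1]*b[:,0]).sum(),(a*b).sum())
    R=np.array([[np.cos(th),-np.sin(th)],[np.sin(th),np.cos(th)]]);t=W.mean(0)-R@L.mean(0)
    return th,t,(L@R.T+t-W)
E
python3 - <<'E'
from h import *
ct=camera("top");cs=camera("side")
np.set_printoptions(precision=4,suppress=True)
top=[((220.2,146.6),(100,-140),.130),((231.5,204.5),(-100,-140),.130),((138.6,163.4),(100,140),.132),((149.4,220.2),(-100,140),.132),
((177.9,161.2),(79,6.5),.139),((194.9,157.4),(79,-50.5),.139),((189.5,206.9),(-79,-.5),.139),((202.1,204.5),(-79,-43.5),.139),
((147.6,165.5),(85,110),.139),((165.5,161.2),(85,46),.139),((161.9,214.5),(-85,96),.139),((171.2,212.8),(-85,60),.139)]
side=[((182,239.8),(100,-140),.13),((254.8,254.5),(-100,-140),.13),((173.2,264.8),(79,-50.5),.139),((162.3,284.5),(79,6.5),.139),((234.8,280.8),(-79,-43.5),.139),((229.2,297),(-79,-.5),.139)]
for n,c,P in(("top",ct,top),("side",cs,side)):
    th,t,r=rigid([np.array(p[1])/1000 for p in P],[cast(c,p[0],p[2])[:2] for p in P]);print(n,np.degrees(th),t);print((r*1000).round(1).tolist())
# masks
for n,c in(("top",ct),("side",cs)):
    h=cv2.cvtColor(c["pixels"],cv2.COLOR_RGB2HSV)
    x0,x1,y0,y1=(285,375,170,235) if n=="top" else (255,350,175,245)
    m=np.zeros(h.shape[:2],np.uint8)
    m[y0:y1,x0:x1]=((abs(h[y0:y1,x0:x1,0].astype(int)-75)>18)|(h[y0:y1,x0:x1,1]<45)|(h[y0:y1,x0:x1,2]<75))*255
    nn,lab,st,ce=cv2.connectedComponentsWithStats(m)
    for i in range(1,nn):
        if st[i,4]>25:
            print(n,st[i],ce[i]); 
            p=np.argwhere(lab==i)[:,::-1]; W=np.array([cast(c,q,.012)[:2] for q in p]); 
            print("  rect",cv2.minAreaRect((W*1000).astype(np.float32)), "mean",W.mean(0))
    x=c["pixels"][:,:,::-1].copy(); x[m>0]=(0,0,255); cv2.imwrite(f"pics/m_{n}.png",cv2.resize(x[y0:y1,x0:x1],None,fx=7,fy=7,interpolation=0))
E
```

```text
top 12.90675201363924 [0.5727 0.1971]
[[1.1, -1.3], [-1.2, -2.9], [2.0, 2.4], [-5.1, -0.0], [1.6, -0.5], [0.3, -0.2], [-0.4, 0.5], [0.3, -0.2], [1.2, 2.2], [-0.3, -1.6], [-0.6, 3.1], [1.1, -1.5]]
side 12.691020333517246 [0.5712 0.2018]
[[3.6, -1.8], [-1.8, -2.7], [-1.0, 1.6], [-0.7, 0.4], [-1.2, 1.7], [1.1, 0.9]]
top [296 181  15  42 372] [301.4462 197.8817]
  rect ((526.7685546875, -197.6717529296875), (46.229942321777344, 151.2574462890625), 81.83174896240234) mean [ 0.5403 -0.2002]
top [342 189  15  39 139] [350.4604 209.1151]
  rect ((505.95037841796875, -381.6221008300781), (137.9696807861328, 40.96249008178711), 12.700042724609375) mean [ 0.5037 -0.3801]
side [255 175   3  16  38] [255.7632 181.7632]
  rect ((709.5939331054688, -308.6177062988281), (6.9075517654418945, 77.66426849365234), 29.60564613342285) mean [ 0.7119 -0.311 ]
side [298 182  44  15 367] [320.109 189.921]
  rect ((504.11370849609375, -372.6810302734375), (141.58905029296875, 54.608428955078125), 13.688289642333984) mean [ 0.5016 -0.3702]
side [267 209  47  28 505] [289.1089 222.3624]
  rect ((522.853271484375, -194.6415252685547), (57.22978591918945, 153.67111206054688), 89.51708221435547) mean [ 0.528  -0.1915]
```

View pics/m_top.png

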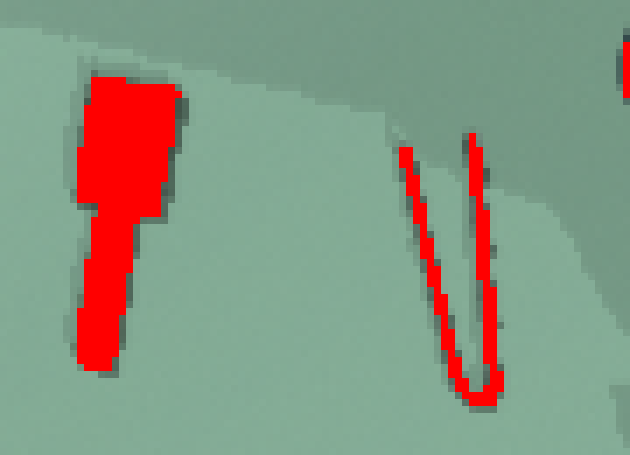

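View pics/m_side.png

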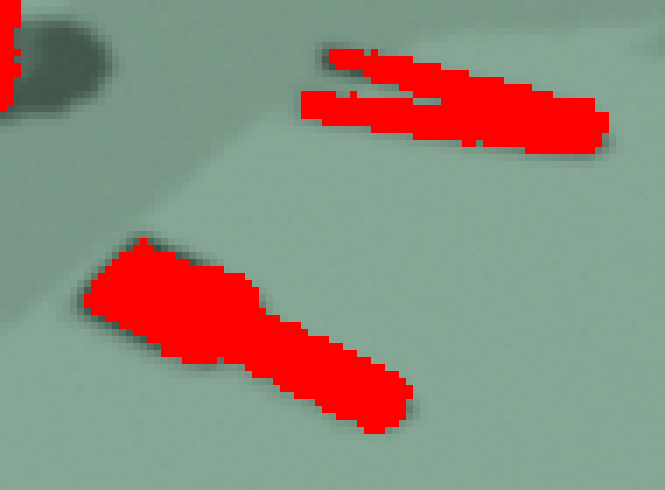

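```bash
cat > d.py <<'E'
import sys
from h import *
from scipy.spatial.transform import Rotation as Ro
x,y,z,yaw=map(float,sys.argv[1:5])
s=get_state();q=s["tcp_rot"];R=Ro.from_quat(q[[1,2,3,0]]).as_matrix()
d=R.T@(np.array([x,y,z])-s["position"])
a=np.radians(yaw);zt=np.array([np.cos(a),np.sin(a),0]);yt=np.array([0,0,-1.]);Rt=np.c_[np.cross(yt,zt),yt,zt]
rv=np.degrees(Ro.from_matrix(R.T@Rt).as_rotvec())
print("slide mm",(d*1000).round(1),"rot",rv.round(2),"t",round(s["t"],2),"pos",s["position"].round(4),"F",s["contact_force"].round(1),"w",round(s["grip_width"],4),"yaw",round(np.degrees(np.arctan2(R[1,2],R[0,2])),2))
E
python3 -m crank '[{"delta_rot":[0,0,0],"slide":[-0.0238,0,0.0407],"fingers":0.0854},{"delta_rot":[0,0,0],"slide":[-0.0238,0,0.0407],"fingers":0.0854},{"delta_rot":[0,0,0],"slide":[-0.0238,0,0.0407],"fingers":0.0854},{"delta_rot":[0,0,0],"slide":[-0.0238,0,0.0407],"fingers":0.0854},{"delta_rot":[0,0,0],"slide":[-0.0238,0,0.0407],"fingers":0.0854},{"delta_rot":[0,0,0],"slide":[-0.0238,0,0.0407],"fingers":0.0854},{"delta_rot":[0,0,0],"slide":[-0.0238,0,0.0407],"fingers":0.0854},{"delta_rot":[0,0,0],"slide":[-0.0238,0,0.0407],"fingers":0.0854}]' 60
python3 d.py 0.506 -0.382 0.06 12.7
```

```text
t: 1.2
position: [0.4415, -0.4434, 0.2288]
tcp_rot: [-0.551, 0.552, -0.443, 0.442]
contact_force: [0.4, -0.4, -0.0]
grip_width: 0.0854
slide mm [-45.8 168.7  76.7] rot [ 0.14 -0.18 -0.07] t 1.2 pos [ 0.4415 -0.4434  0.2288] F [ 0.4 -0.4 -0. ] w 0.0854 yaw 12.52
```

```bash
python3 -m crank '[{"delta_rot":[0,0,0],"slide":[-0.0115,0.0,0.019],"fingers":0.06},{"delta_rot":[0,0,0],"slide":[-0.0115,0.035,0.019],"fingers":0.06},{"delta_rot":[0,0,0],"slide":[-0.0115,0.035,0.019],"fingers":0.06},{"delta_rot":[0,0,0],"slide":[-0.0115,0.035,0.019],"fingers":0.06},{"delta_rot":[0,0,0],"slide":[0,0.035,0],"fingers":0.06},{"delta_rot":[0,0,0],"slide":[0,0.025,0],"fingers":0.06},{"delta_rot":[0,0,0],"slide":[0,0,0],"fingers":0.06}]'
python3 d.py 0.506 -0.382 0.005 12.7
python3 - <<'E'
from h import *
for n,a in(("top",(300,400,160,250)),("side",(270,380,120,240))):
    c=camera(n)["pixels"][:,:,::-1];cv2.imwrite(f"pics/{n}1.png",cv2.resize(c[a[2]:a[3],a[0]:a[1]],None,fx=5,fy=5,interpolation=2))
E
```

```text
t: 2.08
position: [0.513, -0.3748, 0.0595]
tcp_rot: [0.554, -0.553, 0.44, -0.44]
contact_force: [-0.7, -0.1, 0.3]
grip_width: 0.06
slide mm [ 5.4 54.5 -8.5] rot [-0.06  0.33 -0.04] t 2.08 pos [ 0.513  -0.3748  0.0595] F [-0.7 -0.1  0.3] w 0.06 yaw 13.03
```

View pics/side1.png

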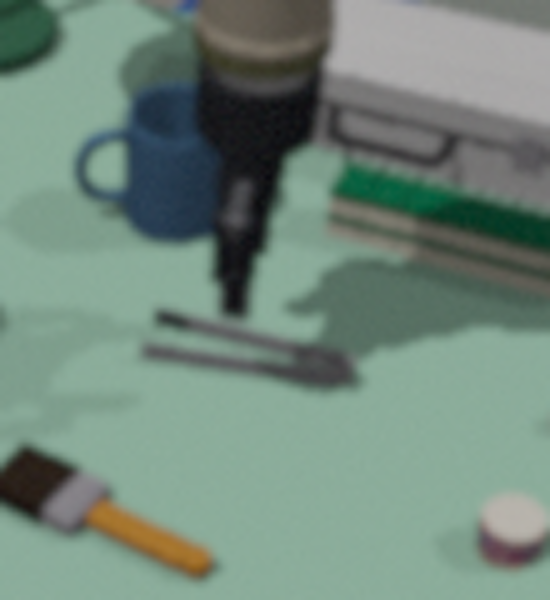

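View pics/top1.png

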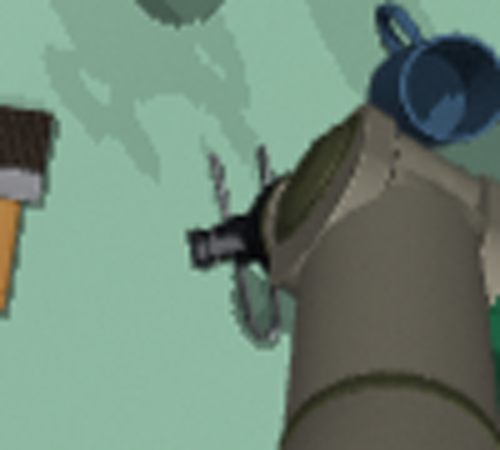

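```bash
python3 -m crank '[{"delta_rot":[0,0,0],"slide":[0.005,0,-0.0085],"fingers":0.06},{"delta_rot":[0,0,0],"slide":[0,0.02,0],"fingers":0.06},{"delta_rot":[0,0,0],"slide":[0,0.018,0],"fingers":0.06},{"delta_rot":[0,0,0],"slide":[0,0.01,0],"fingers":0.06},{"delta_rot":[0,0,0],"slide":[0,0,0],"fingers":0.06}]'
python3 d.py 0.506 -0.382 0.005 12.7
```

```text
t: 2.8
position: [0.507, -0.385, 0.0131]
tcp_rot: [0.554, -0.552, 0.438, -0.443]
contact_force: [0.8, -0.1, -1.4]
grip_width: 0.0601
slide mm [-3.2  8.1 -0.4] rot [-0.34  0.21  0.28] t 2.8 pos [ 0.507  -0.385   0.0131] F [ 0.8 -0.1 -1.4] w 0.0601 yaw 12.91
```

```bash
python3 -m crank '[{"delta_rot":[0,0,0],"slide":[-0.003,0.004,0],"fingers":0.06},{"delta_rot":[-0.3,0,0.3],"slide":[0,0.003,0],"fingers":0.06},{"delta_rot":[0,0,0],"slide":[0,0,0],"fingers":0.06}]'
python3 d.py 0.506 -0.382 0.005 12.7
```

```text
t: 3.18
position: [0.5068, -0.3817, 0.006]
tcp_rot: [0.553, -0.553, 0.44, -0.441]
contact_force: [-0.0, -0.3, 1.3]
grip_width: 0.0599
slide mm [ 0.1  1.  -0.9] rot [-0.05  0.23 -0.03] t 3.17 pos [ 0.5068 -0.3817  0.006 ] F [-0.  -0.3  1.3] w 0.0599 yaw 12.93
```

```bash
python3 -m crank '[{"delta_rot":[0,0,0],"slide":[0,0.002,0],"fingers":0.04},{"delta_rot":[0,0,0],"slide":[0,0.0,0],"fingers":0.04},{"delta_rot":[0,0,0],"slide":[0,0,0],"fingers":0.04}]'
python3 - <<'E'
from h import *
c=camera("side")["pixels"][:,:,::-1];cv2.imwrite("pics/side2.png",cv2.resize(c[150:215,285:365],None,fx=9,fy=9,interpolation=2))
E
python3 d.py 0.506 -0.382 0.005 12.7
```

```text
t: 3.55
position: [0.5072, -0.3819, 0.0044]
tcp_rot: [0.553, -0.553, 0.44, -0.441]
contact_force: [-0.4, -0.3, 0.6]
grip_width: 0.0402
slide mm [-0.2 -0.6 -1.1] rot [-0.08  0.24  0.01] t 3.6 pos [ 0.5071 -0.3819  0.0044] F [-0.1 -0.5 -0.5] w 0.0399 yaw 12.94
```

View pics/side2.png

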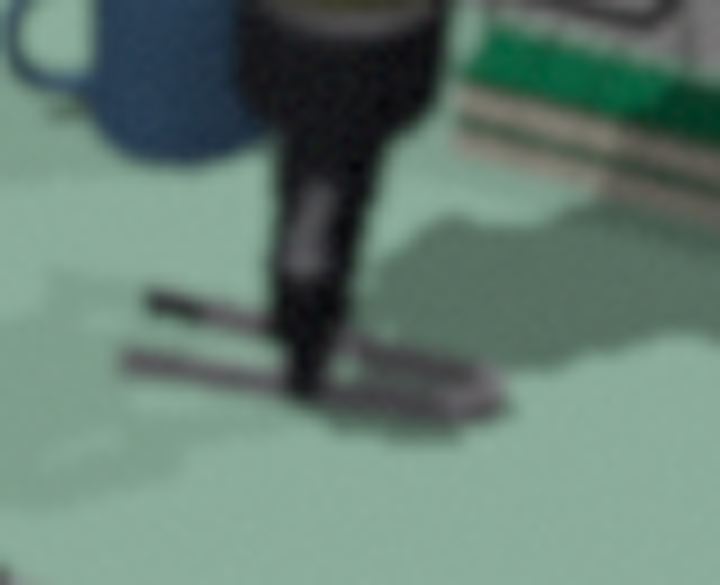

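```bash
python3 -m crank '[{"delta_rot":[0,0,0],"slide":[0,0.0,0],"fingers":0.025},{"delta_rot":[0,0,0],"slide":[0,0.0,0],"fingers":0.02},{"delta_rot":[0,0,0],"slide":[0,0,0],"fingers":0.02},{"delta_rot":[0,0,0],"slide":[0,0,0],"fingers":0.02}]' 60
python3 d.py 0.506 -0.382 0.005 12.7
python3 -m crank '[{"delta_rot":[0,0,0],"slide":[0,-0.01,0],"fingers":0.02},{"delta_rot":[0,0,0],"slide":[0,-0.02,0],"fingers":0.02},{"delta_rot":[0,0,0],"slide":[0,-0.03,0],"fingers":0.02},{"delta_rot":[0,0,0],"slide":[0,-0.04,0],"fingers":0.02},{"delta_rot":[0,0,0],"slide":[0,-0.04,0],"fingers":0.02},{"delta_rot":[0,0,0],"slide":[0,-0.04,0],"fingers":0.02},{"delta_rot":[0,0,0],"slide":[0,-0.02,0],"fingers":0.02},{"delta_rot":[0,0,0],"slide":[0,0,0],"fingers":0.02}]'
python3 - <<'E'
from h import *
c=camera("side")["pixels"][:,:,::-1];cv2.imwrite("pics/side3.png",cv2.resize(c[50:215,265:385],None,fx=3.6,fy=3.6,interpolation=2))
E
python3 d.py 0.5769 0.1775 0.25 12.85
```

```text
t: 4.1
position: [0.5072, -0.3816, 0.0049]
tcp_rot: [0.554, -0.553, 0.44, -0.441]
contact_force: [-0.3, 0.7, -0.8]
grip_width: 0.0291
slide mm [ 0.1 -0.1 -1.2] rot [-0.09  0.23 -0.  ] t 4.1 pos [ 0.5072 -0.3816  0.0049] F [-0.3  0.7 -0.8] w 0.0291 yaw 12.93
t: 5.1
position: [0.5065, -0.3821, 0.2208]
tcp_rot: [0.554, -0.552, 0.438, -0.443]
contact_force: [-0.6, 0.0, -1.0]
grip_width: 0.029
slide mm [-529.4  -31.2  193.9] rot [-0.28  0.05  0.21] t 5.15 pos [ 0.5062 -0.3819  0.2198] F [ 0.6 -0.3  0.1] w 0.029 yaw 12.9
```

View pics/side3.png

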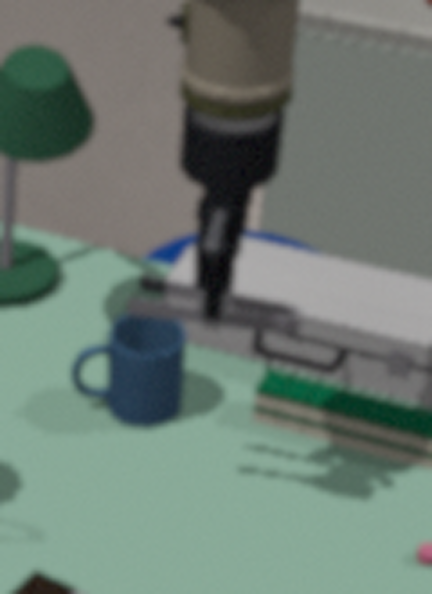

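```bash
python3 -m crank '[{"delta_rot":[0,0,0],"slide":[-0.01,-0.01,0.003],"fingers":0.02},{"delta_rot":[0,0,0],"slide":[-0.02,-0.01,0.006],"fingers":0.02},{"delta_rot":[0,0,0],"slide":[-0.033,-0.01,0.012],"fingers":0.02},{"delta_rot":[0,0,0],"slide":[-0.033,-0.01,0.012],"fingers":0.02},{"delta_rot":[0,0,0],"slide":[-0.033,0,0.012],"fingers":0.02},{"delta_rot":[0,0,0],"slide":[-0.033,0,0.012],"fingers":0.02},{"delta_rot":[0,0,0],"slide":[-0.033,0,0.012],"fingers":0.02},{"delta_rot":[0,0,0],"slide":[-0.033,0,0.012],"fingers":0.02},{"delta_rot":[0,0,0],"slide":[-0.033,0,0.012],"fingers":0.02},{"delta_rot":[0,0,0],"slide":[-0.033,0,0.012],"fingers":0.02}]'
python3 d.py 0.5769 0.1775 0.25 12.85
```

```text
t: 6.4
position: [0.5384, -0.0493, 0.2596]
tcp_rot: [0.554, -0.554, 0.441, -0.437]
contact_force: [0.4, 0.6, -1.1]
grip_width: 0.0293
slide mm [-212.    10.3   89.4] rot [ 0.16  0.37 -0.26] t 6.4 pos [ 0.5384 -0.0493  0.2596] F [ 0.4  0.6 -1.1] w 0.0293 yaw 13.22
```

```bash
python3 -m crank '[{"delta_rot":[0,0,0],"slide":[-0.033,0,0.014],"fingers":0.02},{"delta_rot":[0,0,0],"slide":[-0.033,0,0.014],"fingers":0.02},{"delta_rot":[0,0,0],"slide":[-0.033,0,0.014],"fingers":0.02},{"delta_rot":[0,0,0],"slide":[-0.033,0,0.014],"fingers":0.02},{"delta_rot":[0,0,0],"slide":[-0.033,0,0.014],"fingers":0.02},{"delta_rot":[0,0,0],"slide":[-0.02,0,0.01],"fingers":0.02},{"delta_rot":[0,0,0],"slide":[0,0,0],"fingers":0.02},{"delta_rot":[0,0,0],"slide":[0,0,0],"fingers":0.02}]'
python3 d.py 0.5769 0.1775 0.19 12.85
```

```text
t: 7.4
position: [0.5657, 0.1669, 0.2594]
tcp_rot: [-0.556, 0.558, -0.439, 0.431]
contact_force: [0.6, 0.1, -0.6]
grip_width: 0.0292
slide mm [-7.1 69.3 14.1] rot [ 0.58  1.12 -0.37] t 7.4 pos [0.5657 0.1669 0.2594] F [ 0.6  0.1 -0.6] w 0.0292 yaw 13.98
```

```bash
python3 -m crank '[{"delta_rot":[0.5,0.9,-0.4],"slide":[-0.007,0.0,0.014],"fingers":0.02},{"delta_rot":[0,0,0],"slide":[0,0.02,0],"fingers":0.02},{"delta_rot":[0,0,0],"slide":[0,0.025,0],"fingers":0.02},{"delta_rot":[0,0,0],"slide":[0,0.015,0],"fingers":0.02},{"delta_rot":[0,0,0],"slide":[0,0,0],"fingers":0.02}]'
python3 d.py 0.5769 0.1775 0.17 13
python3 - <<'E'
from h import *
for n,a in(("top",(136,246,140,230)),("side",(130,265,180,330))):
    c=camera(n)["pixels"][:,:,::-1];cv2.imwrite(f"pics/{n}4.png",cv2.resize(c[a[2]:a[3],a[0]:a[1]],None,fx=4,fy=4,interpolation=2))
E
```

```text
t: 8.02
position: [0.5816, 0.1746, 0.1987]
tcp_rot: [0.552, -0.551, 0.441, -0.444]
contact_force: [0.6, 1.4, -0.0]
grip_width: 0.0286
slide mm [-3.9 28.7 -4.1] rot [-0.17 -0.47  0.15] t 8.03 pos [0.5816 0.1746 0.1987] F [ 0.6  1.4 -0. ] w 0.0286 yaw 12.53
```

View pics/side4.png

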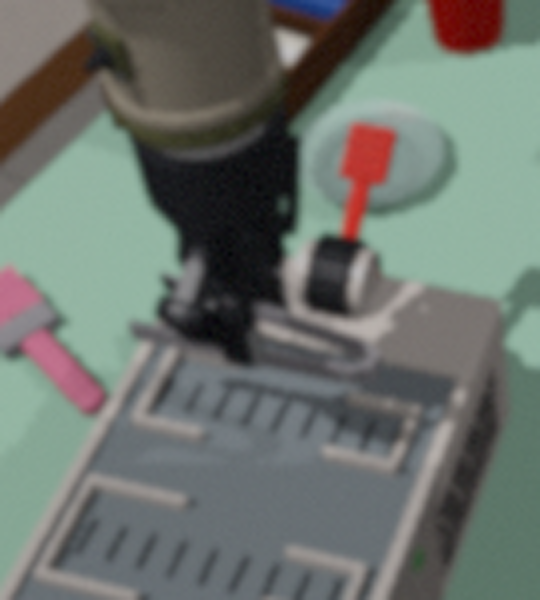

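View pics/top4.png

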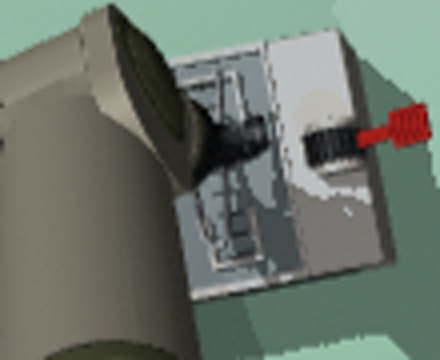

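```bash
python3 -m crank '[{"delta_rot":[0,0,0],"slide":[-0.004,0.0,-0.003],"fingers":0.02},{"delta_rot":[0,-0.4,0],"slide":[0,0.02,0],"fingers":0.02},{"delta_rot":[0,0,0],"slide":[0,0.02,0],"fingers":0.02},{"delta_rot":[0,0,0],"slide":[0,0.005,0],"fingers":0.02},{"delta_rot":[0,0,0],"slide":[0,0,0],"fingers":0.02}]'
python3 d.py 0.578 0.1773 0.152 13
python3 - <<'E'
from h import *
for n,a in(("top",(170,220,145,215)),("side",(150,250,240,310))):
    c=camera(n)["pixels"][:,:,::-1];cv2.imwrite(f"pics/{n}5.png",cv2.resize(c[a[2]:a[3],a[0]:a[1]],None,fx=8,fy=8,interpolation=2))
E
```

```text
t: 8.75
position: [0.58, 0.1801, 0.1584]
tcp_rot: [0.556, -0.55, 0.438, -0.443]
contact_force: [-0.1, -0.5, 0.2]
grip_width: 0.0291
slide mm [ 2.2  6.4 -2.7] rot [-0.68 -0.05  0.06] t 8.75 pos [0.58   0.1801 0.1584] F [-0.1 -0.5  0.2] w 0.0291 yaw 12.95
```

View pics/side5.png

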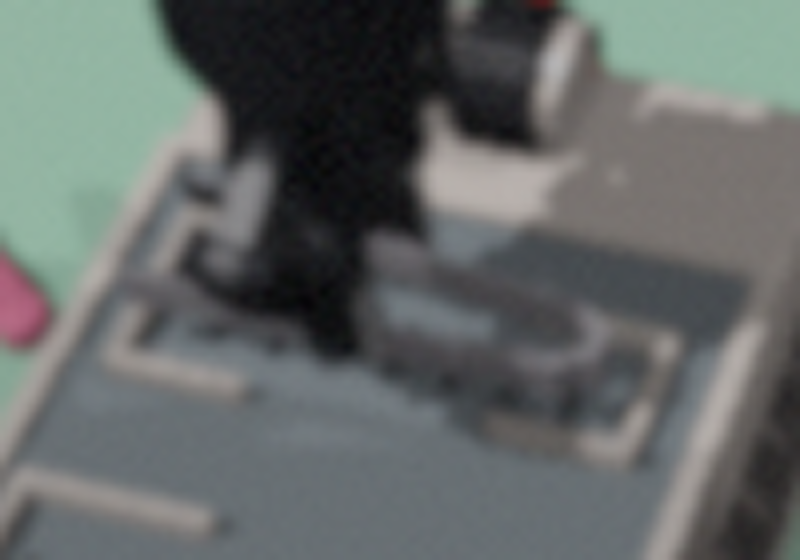

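View pics/top5.png

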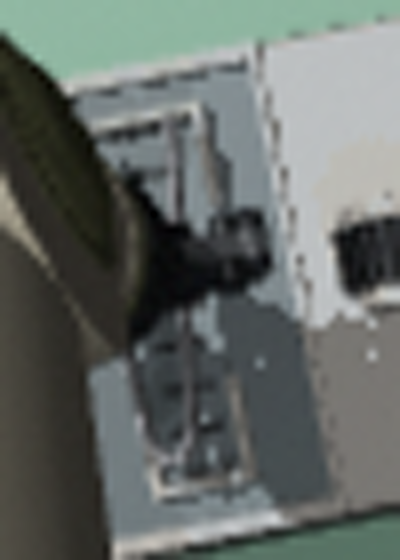

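```bash
python3 - <<'E'
from h import *
c=camera("top")
th=np.radians(12.9);R=np.array([[np.cos(th),-np.sin(th)],[np.sin(th),np.cos(th)]])
def loc(u,v,z): return ((cast(c,((u+.5)/8-.5+170,(v+.5)/8-.5+145),z)[:2]-[.5727,.1971])@R*1000).round(1)
for n,p in dict(bowend=(170,458),rstrip_low=(197,430),rstrip_mid=(186,330),rstrip_up=(184,200),rtip=(184,118),lstrip_low=(140,400)).items(): print(n,loc(*p,.1675))
for n,p in dict(ribBL=(155,498),ribBR=(250,484),ribTR=(205,100)).items(): print(n,loc(*p,.139))
E
python3 d.py 0.578 0.1773 0.152 13
```

```text
bowend [-65.1 -14.3]
rstrip_low [-56.1 -27.2]
rstrip_mid [-15.6 -30.6]
rstrip_up [ 36.3 -40. ]
rtip [ 68.9 -46.5]
lstrip_low [-39.7  -7. ]
ribBL [-78.    0.7]
ribBR [-80.1 -38.7]
ribTR [ 79.7 -51.4]
slide mm [ 2.2  6.8 -3. ] rot [-0.73 -0.06  0.05] t 8.9 pos [0.5803 0.1801 0.1588] F [-0.5 -0.2 -0.7] w 0.0293 yaw 12.94
```

Run:
```python
from h import *
c=camera("top")["pixels"][:,:,::-1]
a=(180,205,150,212);x=cv2.resize(c[a[2]:a[3],a[0]:a[1]],None,fx=9.5,fy=9.5,interpolation=2)
c=camera("side")["pixels"][:,:,::-1]
a=(155,240,255,305);y=cv2.resize(c[a[2]:a[3],a[0]:a[1]],None,fx=9.4,fy=9.4,interpolation=2)
g=lambda i:cv2.convertScaleAbs(i,alpha=1.6,beta=-60)
cv2.imwrite("pics/t6.png",g(x));cv2.imwrite("pics/s6.png",g(y))
```

```text
(no output)
```

View pics/t6.png

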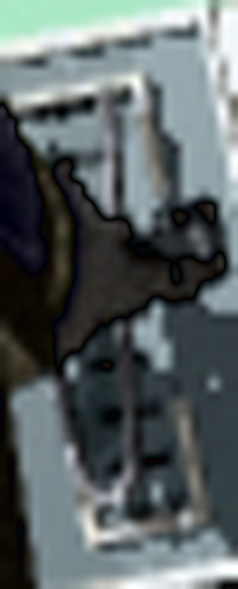

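View pics/s6.png

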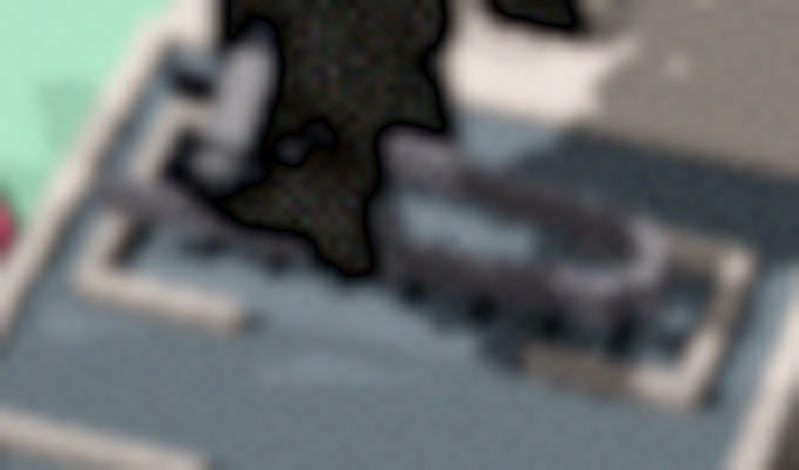

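```bash
python3 - <<'E'
from h import *
th=np.radians(12.9);R=np.array([[np.cos(th),-np.sin(th)],[np.sin(th),np.cos(th)]])
def loc(c,o,f,u,v,z): return ((cast(c,((u+.5)/f-.5+o[0],(v+.5)/f-.5+o[1]),z)[:2]-[.572,.1985])@R*1000).round(1)
c=camera("top")
for n,p in dict(bowend=(108,503),r420=(137,420),r340=(133,340),r200=(120,200),rtip=(115,88),l400=(66,400),l440=(75,440)).items(): print(n,loc(c,(180,150),9.5,*p,.1675))
for n,p in dict(BL=(92,545),BR=(205,527),TR=(147,75)).items(): print(n,loc(c,(180,150),9.5,*p,.139))
c=camera("side")
for n,p in dict(bowend=(662,235),neartip=(105,175),near390=(390,240),near560=(560,268),far400=(400,128),far580=(580,185)).items(): print(n,loc(c,(155,255),9.4,*p,.1675))
for n,p in dict(narFar=(755,255),narNear=(700,400),wideNear=(75,285)).items(): print(n,loc(c,(155,255),9.4,*p,.139))
E
python3 d.py 0.578 0.1773 0.152 13
```

```text
bowend [-66.9 -15.8]
r420 [-41.2 -30.9]
r340 [-14.2 -34.8]
r200 [ 33.6 -39.7]
rtip [ 71.5 -45.4]
l400 [-29.7  -8.6]
l440 [-43.7  -8.9]
BL [-78.2  -1.7]
BR [-79.9 -41.3]
TR [ 78.9 -52.1]
bowend [-65.  -20.8]
neartip [71.  -4.2]
near390 [-3.  -3.6]
near560 [-44.9  -6.1]
far400 [  7.4 -34.8]
far580 [-41.  -29.7]
narFar [-79.4 -39.5]
narNear [-80.   3.]
wideNear [78.5  9.9]
slide mm [ 2.   6.3 -2.8] rot [-0.7  -0.06  0.06] t 9.1 pos [0.5802 0.1799 0.1584] F [ 0.4 -0.5 -0.6] w 0.0288 yaw 12.94
```

```bash
python3 -m crank '[{"delta_rot":[-0.7,-3.3,0],"slide":[0.001,0.0,-0.0025],"fingers":0.02},{"delta_rot":[0,0,0],"slide":[0,0,0],"fingers":0.02},{"delta_rot":[0,0,0],"slide":[0,0,0],"fingers":0.02}]'
python3 d.py 0.578 0.1785 0.152 16.2
python3 - <<'E'
from h import *
c=camera("top")["pixels"][:,:,::-1]
a=(180,205,150,212);x=cv2.resize(c[a[2]:a[3],a[0]:a[1]],None,fx=9.5,fy=9.5,interpolation=2)
c=camera("side")["pixels"][:,:,::-1]
a=(155,240,255,305);y=cv2.resize(c[a[2]:a[3],a[0]:a[1]],None,fx=9.4,fy=9.4,interpolation=2)
g=lambda i:cv2.convertScaleAbs(i,alpha=1.6,beta=-60)
cv2.imwrite("pics/t7.png",g(x));cv2.imwrite("pics/s7.png",g(y))
E
```

```text
t: 9.48
position: [0.5781, 0.1783, 0.1588]
tcp_rot: [-0.565, 0.566, -0.424, 0.425]
contact_force: [-0.5, -0.1, -0.8]
grip_width: 0.0294
slide mm [-0.2  6.8 -0.1] rot [-0.04  0.01  0.07] t 9.47 pos [0.5781 0.1783 0.1588] F [-0.5 -0.1 -0.8] w 0.0294 yaw 16.21
```

View pics/t7.png

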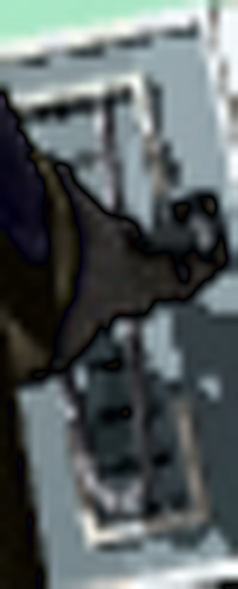

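View pics/s7.png

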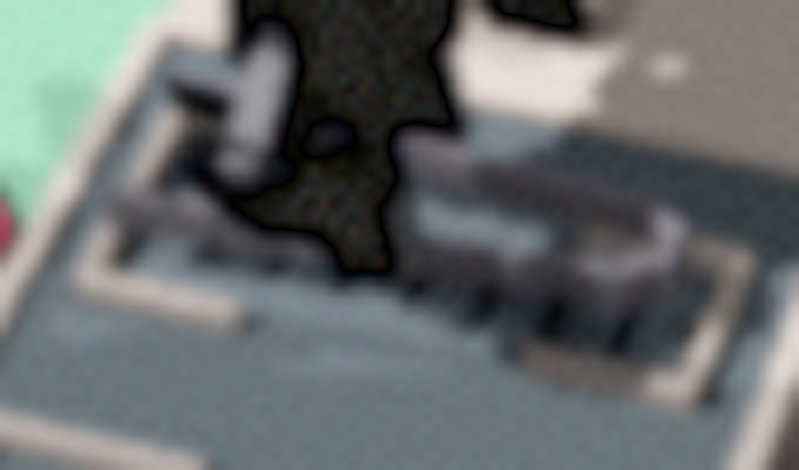

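Run:
```python
from h import *
th=np.radians(12.9);R=np.array([[np.cos(th),-np.sin(th)],[np.sin(th),np.cos(th)]])
def loc(c,o,f,u,v,z): return ((cast(c,((u+.5)/f-.5+o[0],(v+.5)/f-.5+o[1]),z)[:2]-[.572,.1985])@R*1000).round(1)
c=camera("top")
for n,p in dict(bowend=(115,517),r450=(150,450),r340=(141,340),r200=(121,200),rtip=(110,95),l400=(68,400),l460=(78,460)).items(): print(n,loc(c,(180,150),9.5,*p,.1675))
c=camera("side")
for n,p in dict(bowend=(682,225),neartip=(115,185),near560=(560,262),far410=(410,128),far600=(600,182)).items(): print(n,loc(c,(155,255),9.4,*p,.1675))
```

```text
bowend [-72.1 -17.2]
r450 [-52.1 -33.2]
r340 [-14.7 -37.5]
r200 [ 33.5 -40. ]
rtip [ 69.5 -43.3]
l400 [-29.8  -9.2]
l460 [-50.6  -8.6]
bowend [-68.6 -24.7]
neartip [67.4 -2.1]
near560 [-44.3  -7.7]
far410 [  5.  -35.4]
far600 [-45.4 -31.7]
```

```bash
python3 -m crank '[{"delta_rot":[0,-1.3,0],"slide":[-0.0005,0.0,0.0005],"fingers":0.02},{"delta_rot":[0,0,0],"slide":[0,0.008,0],"fingers":0.02},{"delta_rot":[0,0,0],"slide":[0,0.004,0],"fingers":0.02},{"delta_rot":[0,0,0],"slide":[0,0,0],"fingers":0.02}]'
python3 d.py 0.578 0.1785 0.136 17.5
```

```text
t: 10.18
position: [0.5782, 0.1791, 0.1455]
tcp_rot: [-0.57, 0.571, -0.417, 0.418]
contact_force: [0.9, -0.3, -1.4]
grip_width: 0.0285
slide mm [ 0.4  9.5 -0.4] rot [0.01 0.14 0.08] t 10.18 pos [0.5782 0.1791 0.1455] F [ 0.9 -0.3 -1.4] w 0.0285 yaw 17.64
```

```bash
python3 -m crank '[{"delta_rot":[0,0,0],"slide":[0,0.004,0],"fingers":0.02},{"delta_rot":[0,0,0],"slide":[0,0.002,0],"fingers":0.02},{"delta_rot":[0,0,0],"slide":[0,0,0],"fingers":0.02}]'
python3 d.py 0.578 0.1785 0.136 17.5
python3 - <<'E'
from h import *
c=camera("top")["pixels"][:,:,::-1]
a=(180,205,150,212);x=cv2.resize(c[a[2]:a[3],a[0]:a[1]],None,fx=9.5,fy=9.5,interpolation=2)
c=camera("side")["pixels"][:,:,::-1]
a=(155,240,255,305);y=cv2.resize(c[a[2]:a[3],a[0]:a[1]],None,fx=9.4,fy=9.4,interpolation=2)
g=lambda i:cv2.convertScaleAbs(i,alpha=1.6,beta=-60)
cv2.imwrite("pics/t8.png",g(x));cv2.imwrite("pics/s8.png",g(y))
E
```

```text
t: 10.55
position: [0.5782, 0.179, 0.1391]
tcp_rot: [-0.57, 0.571, -0.417, 0.418]
contact_force: [0.3, 0.2, -1.2]
grip_width: 0.0293
slide mm [ 0.4  3.1 -0.4] rot [0.01 0.14 0.08] t 10.55 pos [0.5782 0.179  0.1391] F [ 0.3  0.2 -1.2] w 0.0293 yaw 17.64
```

View pics/t8.png

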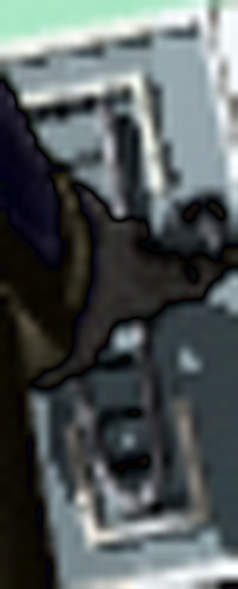

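View pics/s8.png

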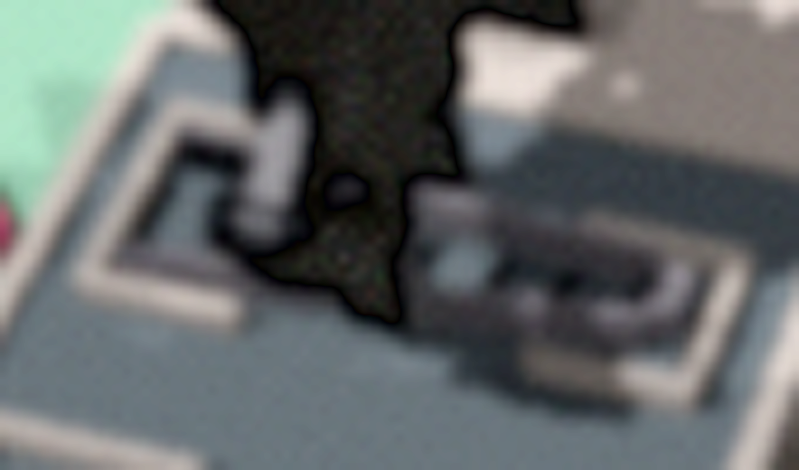

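```bash
python3 -m crank '[{"delta_rot":[0,0,0],"slide":[0,0.003,0],"fingers":0.02},{"delta_rot":[0,0,0],"slide":[0,0.001,0],"fingers":0.02},{"delta_rot":[0,0,0],"slide":[0,0,0],"fingers":0.02}]'
python3 d.py 0.578 0.1785 0.136 17.5
```

```text
t: 11.02
position: [0.5784, 0.1791, 0.1352]
tcp_rot: [-0.571, 0.571, -0.417, 0.418]
contact_force: [0.7, 0.5, -1.1]
grip_width: 0.029
slide mm [ 0.4 -0.8 -0.6] rot [-0.02  0.13  0.08] t 11.03 pos [0.5784 0.1791 0.1352] F [ 0.7  0.5 -1.1] w 0.029 yaw 17.63
```

```bash
python3 -m crank '[{"delta_rot":[0,0,0],"slide":[0,0.001,0],"fingers":0.028},{"delta_rot":[0,0,0],"slide":[0,0.0,0],"fingers":0.035},{"delta_rot":[0,0,0],"slide":[0,0,0],"fingers":0.045},{"delta_rot":[0,0,0],"slide":[0,0,0],"fingers":0.05},{"delta_rot":[0,0,0],"slide":[0,0,0],"fingers":0.05}]'
python3 -m crank '[{"delta_rot":[0,0,0],"slide":[0,-0.01,0],"fingers":0.05},{"delta_rot":[0,0,0],"slide":[0,-0.02,0],"fingers":0.05},{"delta_rot":[0,0,0],"slide":[0,-0.03,0],"fingers":0.05},{"delta_rot":[0,0,0],"slide":[0,-0.04,0],"fingers":0.05},{"delta_rot":[0,0,0],"slide":[0,-0.025,0],"fingers":0.06}]'
python3 d.py 0.5189 -0.1966 0.25 -8.2
python3 - <<'E'
from h import *
for n,a in(("top",(136,246,140,220)),("side",(130,265,220,330))):
    c=camera(n)["pixels"][:,:,::-1];cv2.imwrite(f"pics/{n}9.png",cv2.resize(c[a[2]:a[3],a[0]:a[1]],None,fx=5.9,fy=5.9,interpolation=2))
E
```

```text
t: 11.65
position: [0.5787, 0.1792, 0.1349]
tcp_rot: [0.571, -0.571, 0.417, -0.418]
contact_force: [-0.1, -0.5, -0.2]
grip_width: 0.0502
t: 12.28
position: [0.5776, 0.1791, 0.2641]
tcp_rot: [-0.57, 0.572, -0.417, 0.417]
contact_force: [-0.6, 0.4, -0.5]
grip_width: 0.0597
slide mm [ 340.2   14.9 -169.8] rot [ 0.09 25.85  0.1 ] t 12.28 pos [0.5776 0.1791 0.2641] F [-0.6  0.4 -0.5] w 0.0597 yaw 17.65
```

View pics/side9.png

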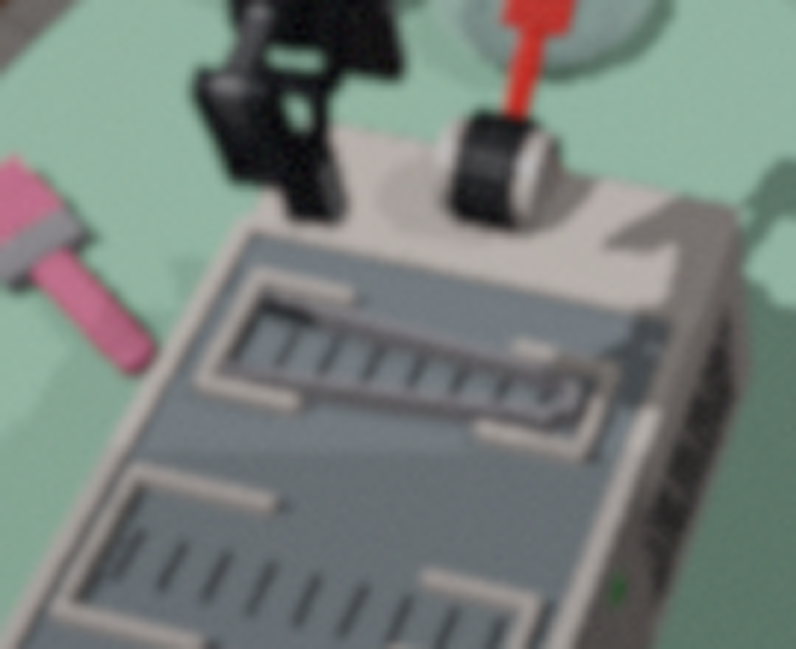

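View pics/top9.png

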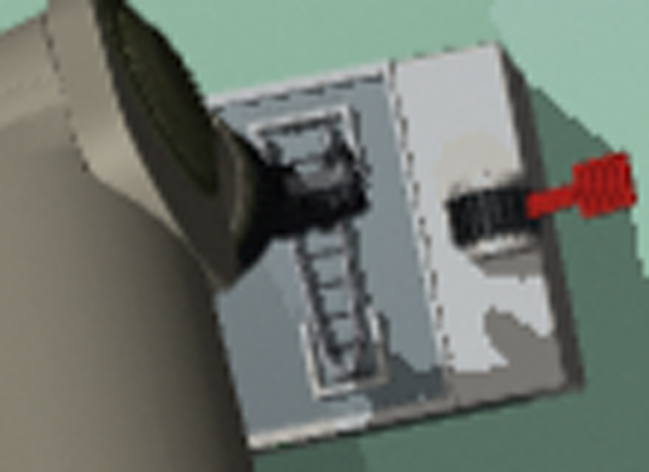

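```bash
python3 -m crank '[{"delta_rot":[0,0,0],"slide":[0.03,0,-0.015],"fingers":0.06},{"delta_rot":[0,0,0],"slide":[0.04,0,-0.02],"fingers":0.06},{"delta_rot":[0,0,0],"slide":[0.04,0,-0.02],"fingers":0.06},{"delta_rot":[0,0,0],"slide":[0.04,0,-0.02],"fingers":0.06},{"delta_rot":[0,0,0],"slide":[0.04,0,-0.02],"fingers":0.06},{"delta_rot":[0,0,0],"slide":[0.04,0,-0.02],"fingers":0.06},{"delta_rot":[0,0,0],"slide":[0.04,0,-0.02],"fingers":0.06},{"delta_rot":[0,8.6,0],"slide":[0.0,0,0],"fingers":0.06},{"delta_rot":[0,8.6,0],"slide":[0.0,0,0],"fingers":0.06},{"delta_rot":[0,8,0],"slide":[0,0,0],"fingers":0.06}]'
python3 d.py 0.5189 -0.1966 0.06 -8.2
```

```text
t: 13.62
position: [0.5272, -0.129, 0.2623]
tcp_rot: [0.462, -0.463, 0.536, -0.534]
contact_force: [0.5, 0.9, -1.4]
grip_width: 0.0599
slide mm [ 68.1 202.3   2.1] rot [ 0.13 -0.13  0.  ] t 13.62 pos [ 0.5272 -0.129   0.2623] F [ 0.5  0.9 -1.4] w 0.0599 yaw -8.33
```

```bash
python3 -m crank '[{"delta_rot":[0,0,0],"slide":[0.034,0.02,0.001],"fingers":0.05},{"delta_rot":[0,0,0],"slide":[0.033,0.04,0.001],"fingers":0.05},{"delta_rot":[0,0,0],"slide":[0,0.04,0],"fingers":0.05},{"delta_rot":[0,0,0],"slide":[0,0.04,0],"fingers":0.05},{"delta_rot":[0,0,0],"slide":[0,0.03,0],"fingers":0.05},{"delta_rot":[0,0,0],"slide":[0,0.01,0],"fingers":0.05},{"delta_rot":[0,0,0],"slide":[0,0,0],"fingers":0.05},{"delta_rot":[0,0,0],"slide":[0,0,0],"fingers":0.05}]'
python3 d.py 0.5189 -0.1966 0.005 -8.2
```

```text
t: 14.62
position: [0.5192, -0.1972, 0.0777]
tcp_rot: [0.462, -0.462, 0.535, -0.535]
contact_force: [0.0, 0.0, -0.3]
grip_width: 0.0499
slide mm [-0.5 72.7 -0.3] rot [ 0.04 -0.2   0.02] t 14.62 pos [ 0.5192 -0.1972  0.0777] F [ 0.   0.  -0.3] w 0.0499 yaw -8.4
```

```bash
python3 -m crank '[{"delta_rot":[0,0,0],"slide":[-0.0005,0.03,0],"fingers":0.045},{"delta_rot":[0,0,0],"slide":[0,0.025,0],"fingers":0.04},{"delta_rot":[0,0,0],"slide":[0,0.01,0],"fingers":0.036},{"delta_rot":[0,0,0],"slide":[0,0.003,0],"fingers":0.036},{"delta_rot":[0,0,0],"slide":[0,0,0],"fingers":0.036}]'
python3 d.py 0.5189 -0.1966 0.005 -8.2
python3 - <<'E'
from h import *
for n,a in(("top",(285,325,165,235)),("side",(255,335,170,245))):
    c=camera(n)["pixels"][:,:,::-1];cv2.imwrite(f"pics/{n}10.png",cv2.resize(c[a[2]:a[3],a[0]:a[1]],None,fx=7.9,fy=7.9,interpolation=2))
E
```

```text
t: 15.25
position: [0.5235, -0.1978, 0.0142]
tcp_rot: [-0.464, 0.46, -0.532, 0.538]
contact_force: [1.0, 0.1, 0.1]
grip_width: 0.0359
slide mm [-0.6  9.2 -4.8] rot [-0.57 -0.2   0.1 ] t 15.25 pos [ 0.5235 -0.1978  0.0142] F [1.  0.1 0.1] w 0.0359 yaw -8.4
```

View pics/side10.png

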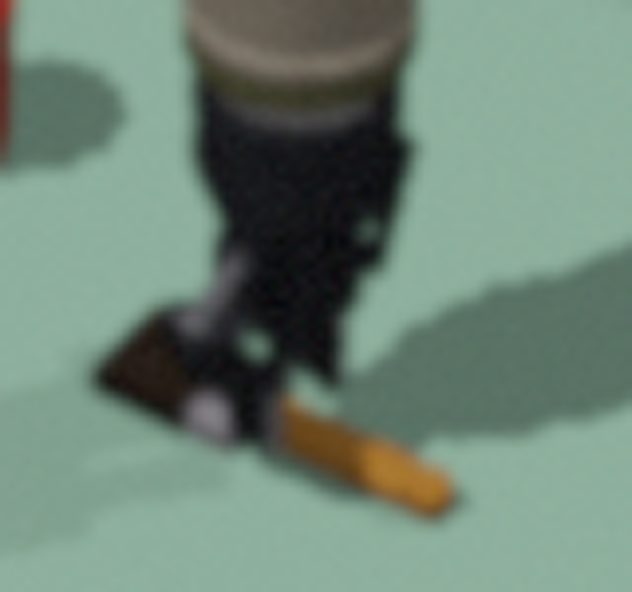

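View pics/top10.png

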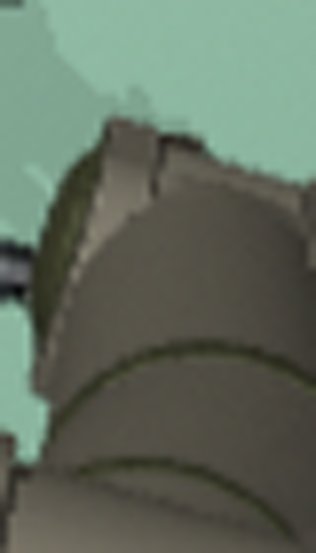

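```bash
python3 -m crank '[{"delta_rot":[-0.5,0,0.1],"slide":[-0.0005,0,-0.0055],"fingers":0.036},{"delta_rot":[0,0,0],"slide":[0,0.004,0],"fingers":0.036},{"delta_rot":[0,0,0],"slide":[0,0.003,0],"fingers":0.036},{"delta_rot":[0,0,0],"slide":[0,0,0],"fingers":0.036}]'
python3 d.py 0.5189 -0.1966 0.005 -8.2
```

```text
t: 15.85
position: [0.5182, -0.1967, 0.0078]
tcp_rot: [-0.463, 0.461, -0.535, 0.536]
contact_force: [0.4, 0.2, -0.7]
grip_width: 0.0362
slide mm [-0.2  2.8  0.7] rot [-0.14 -0.2   0.  ] t 15.85 pos [ 0.5182 -0.1967  0.0078] F [ 0.4  0.2 -0.7] w 0.0362 yaw -8.4
```

```bash
python3 -m crank '[{"delta_rot":[0,0,0],"slide":[0,0.003,0],"fingers":0.025},{"delta_rot":[0,0,0],"slide":[0,0,0],"fingers":0.01},{"delta_rot":[0,0,0],"slide":[0,0,0],"fingers":0.01},{"delta_rot":[0,0,0],"slide":[0,0,0],"fingers":0.01}]' 60
python3 d.py 0.5189 -0.1966 0.005 -8.2
python3 -m crank '[{"delta_rot":[0,0,0],"slide":[0,-0.01,0],"fingers":0.01},{"delta_rot":[0,0,0],"slide":[0,-0.02,0],"fingers":0.01},{"delta_rot":[0,0,0],"slide":[0,-0.03,0],"fingers":0.01},{"delta_rot":[0,0,0],"slide":[0,-0.04,0],"fingers":0.01},{"delta_rot":[0,0,0],"slide":[0,-0.04,0],"fingers":0.01},{"delta_rot":[0,0,0],"slide":[0,-0.04,0],"fingers":0.01},{"delta_rot":[0,0,0],"slide":[0,-0.04,0],"fingers":0.01},{"delta_rot":[0,0,0],"slide":[0,-0.02,0],"fingers":0.01},{"delta_rot":[0,0,0],"slide":[0,0,0],"fingers":0.01}]'
python3 - <<'E'
from h import *
c=camera("side")["pixels"][:,:,::-1];cv2.imwrite("pics/side11.png",cv2.resize(c[50:245,245:365],None,fx=3,fy=3,interpolation=2))
E
python3 d.py 0.5471 0.2735 0.26 12.9
```

```text
t: 16.35
position: [0.5182, -0.1966, 0.0046]
tcp_rot: [-0.463, 0.462, -0.535, 0.536]
contact_force: [-0.8, 0.3, 1.6]
grip_width: 0.0181
slide mm [-0.1 -0.4  0.6] rot [-0.13 -0.2   0.  ] t 16.35 pos [ 0.5182 -0.1966  0.0046] F [-0.8  0.3  1.6] w 0.0181 yaw -8.4
t: 17.48
position: [0.5162, -0.1962, 0.2566]
tcp_rot: [-0.463, 0.461, -0.535, 0.536]
contact_force: [0.1, 0.2, -1.6]
grip_width: 0.0182
slide mm [-469.1   -4.2  -37.8] rot [ -0.11 -21.32   0.  ] t 17.52 pos [ 0.5157 -0.1961  0.2557] F [-0.3  0.1 -0.5] w 0.0182 yaw -8.42
```

View pics/side11.png

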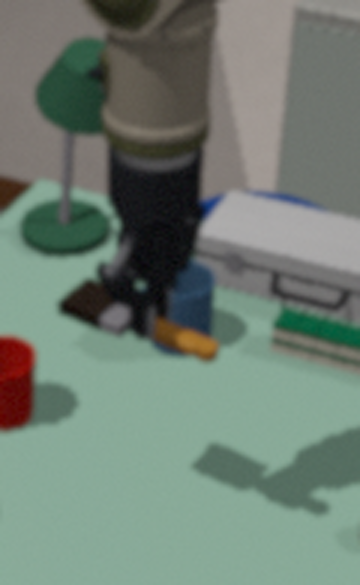

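```bash
python3 -m crank '[{"delta_rot":[0,-3,0],"slide":[-0.01,-0.005,0],"fingers":0.01},{"delta_rot":[0,-6,0],"slide":[-0.02,-0.005,0],"fingers":0.01},{"delta_rot":[0,-6,0],"slide":[-0.03,0,0],"fingers":0.01},{"delta_rot":[0,-4,0],"slide":[-0.035,0,0.004],"fingers":0.01},{"delta_rot":[0,-2,0],"slide":[-0.035,0,0.008],"fingers":0.01},{"delta_rot":[0,0,0],"slide":[-0.035,0,0.008],"fingers":0.01},{"delta_rot":[0,0,0],"slide":[-0.035,0,0.01],"fingers":0.01},{"delta_rot":[0,0,0],"slide":[-0.035,0,0.01],"fingers":0.01},{"delta_rot":[0,0,0],"slide":[-0.035,0,0.01],"fingers":0.01}]'
python3 d.py 0.5471 0.2735 0.26 12.9
```

```text
t: 18.65
position: [0.5143, 0.0975, 0.259]
tcp_rot: [-0.559, 0.562, -0.435, 0.427]
contact_force: [1.1, -1.4, 0.0]
grip_width: 0.0182
slide mm [-161.7   -1.    76.9] rot [ 0.64  1.98 -0.3 ] t 18.65 pos [0.5143 0.0975 0.259 ] F [ 1.1 -1.4  0. ] w 0.0182 yaw 14.88
```

```bash
python3 -m crank '[{"delta_rot":[0,0,0],"slide":[-0.03,0,0.014],"fingers":0.01},{"delta_rot":[0,0,0],"slide":[-0.03,0,0.014],"fingers":0.01},{"delta_rot":[0,0,0],"slide":[-0.03,0,0.014],"fingers":0.01},{"delta_rot":[0,0,0],"slide":[-0.03,0,0.014],"fingers":0.01},{"delta_rot":[0,0,0],"slide":[-0.02,0,0.01],"fingers":0.01},{"delta_rot":[0.3,1.8,-0.3],"slide":[0,0,0],"fingers":0.01},{"delta_rot":[0,0,0],"slide":[0,0,0],"fingers":0.01},{"delta_rot":[0,0,0],"slide":[0,0,0],"fingers":0.01}]'
python3 d.py 0.5471 0.2735 0.17 12.9
```

```text
t: 19.65
position: [0.532, 0.264, 0.2536]
tcp_rot: [-0.555, 0.564, -0.436, 0.429]
contact_force: [0.2, -0.7, -0.3]
grip_width: 0.018
slide mm [-5.3 83.3 18.4] rot [ 0.94  1.67 -0.01] t 19.65 pos [0.532  0.264  0.2536] F [ 0.2 -0.7 -0.3] w 0.018 yaw 14.57
```

```bash
python3 -m crank '[{"delta_rot":[0.9,1.7,0],"slide":[-0.005,0,0.017],"fingers":0.01},{"delta_rot":[0,0,0],"slide":[0,0.02,0],"fingers":0.01},{"delta_rot":[0,0,0],"slide":[0,0.03,0],"fingers":0.01},{"delta_rot":[0,0,0],"slide":[0,0.025,0],"fingers":0.01},{"delta_rot":[0,0,0],"slide":[0,0.006,0],"fingers":0.01},{"delta_rot":[0,0,0],"slide":[0,0,0],"fingers":0.01},{"delta_rot":[0,0,0],"slide":[0,0,0],"fingers":0.01}]'
python3 d.py 0.5471 0.2735 0.155 12.9
python3 - <<'E'
from h import *
c=camera("top")["pixels"][:,:,::-1]
a=(140,180,150,222);x=cv2.resize(c[a[2]:a[3],a[0]:a[1]],None,fx=8,fy=8,interpolation=2)
c=camera("side")["pixels"][:,:,::-1]
a=(125,225,255,345);y=cv2.resize(c[a[2]:a[3],a[0]:a[1]],None,fx=6.5,fy=6.5,interpolation=2)
g=lambda i:cv2.convertScaleAbs(i,alpha=1.6,beta=-60)
cv2.imwrite("pics/t12.png",g(x));cv2.imwrite("pics/s12.png",g(y))
E
```

```text
t: 20.52
position: [0.5554, 0.2727, 0.1731]
tcp_rot: [0.553, -0.547, 0.442, -0.446]
contact_force: [-0.4, 0.1, -0.6]
grip_width: 0.0181
slide mm [-2.5 18.  -8.1] rot [-0.58 -0.76 -0.07] t 20.52 pos [0.5554 0.2727 0.1731] F [-0.4  0.1 -0.6] w 0.0181 yaw 12.14
```

View pics/t12.png

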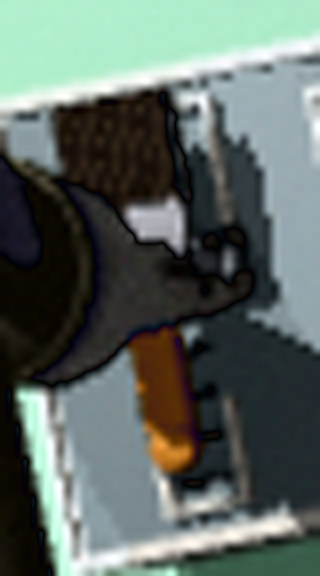

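View pics/s12.png

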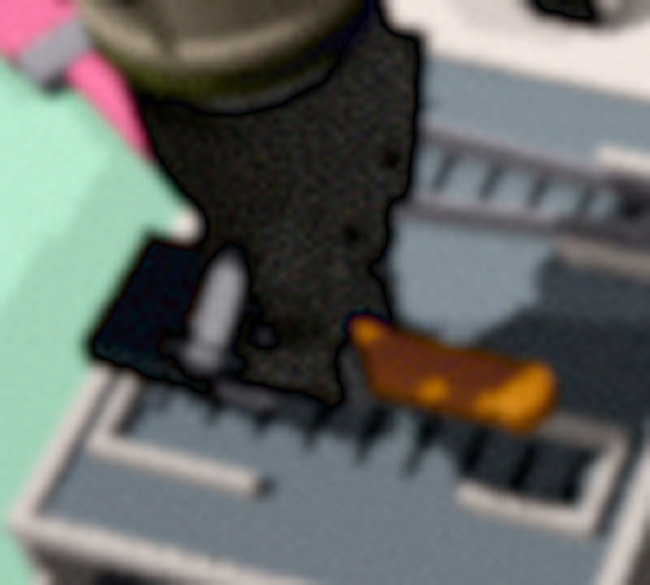

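```bash
python3 -m crank '[{"delta_rot":[-0.6,-0.7,0],"slide":[-0.0025,0,-0.008],"fingers":0.01},{"delta_rot":[0,0,0],"slide":[0,0.01,0],"fingers":0.01},{"delta_rot":[0,0,0],"slide":[0,0.004,0],"fingers":0.01},{"delta_rot":[0,0,0],"slide":[0,0,0],"fingers":0.01},{"delta_rot":[0,0,0],"slide":[0,0,0],"fingers":0.01}]'
python3 d.py 0.5471 0.2735 0.155 12.9
python3 - <<'E'
from h import *
c=camera("top")["pixels"][:,:,::-1]
a=(140,180,150,222);x=cv2.resize(c[a[2]:a[3],a[0]:a[1]],None,fx=8,fy=8,interpolation=2)
c=camera("side")["pixels"][:,:,::-1]
a=(125,225,255,345);y=cv2.resize(c[a[2]:a[3],a[0]:a[1]],None,fx=6.5,fy=6.5,interpolation=2)
g=lambda i:cv2.convertScaleAbs(i,alpha=1.6,beta=-60)
cv2.imwrite("pics/t13.png",g(x));cv2.imwrite("pics/s13.png",g(y))
E
```

```text
t: 21.25
position: [0.5464, 0.2738, 0.159]
tcp_rot: [0.554, -0.553, 0.441, -0.44]
contact_force: [0.5, 0.2, -0.9]
grip_width: 0.0179
slide mm [0.5 4.  0.6] rot [-0.02  0.01 -0.1 ] t 21.25 pos [0.5464 0.2738 0.159 ] F [ 0.5  0.2 -0.9] w 0.0179 yaw 12.91
```

View pics/t13.png

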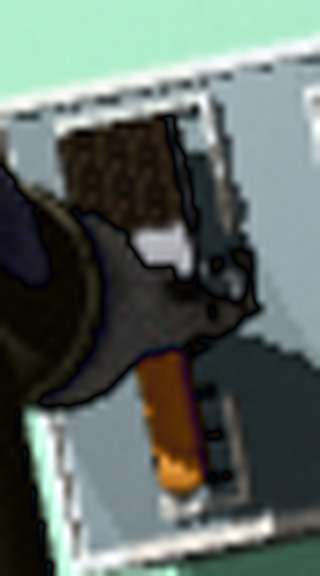

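View pics/s13.png

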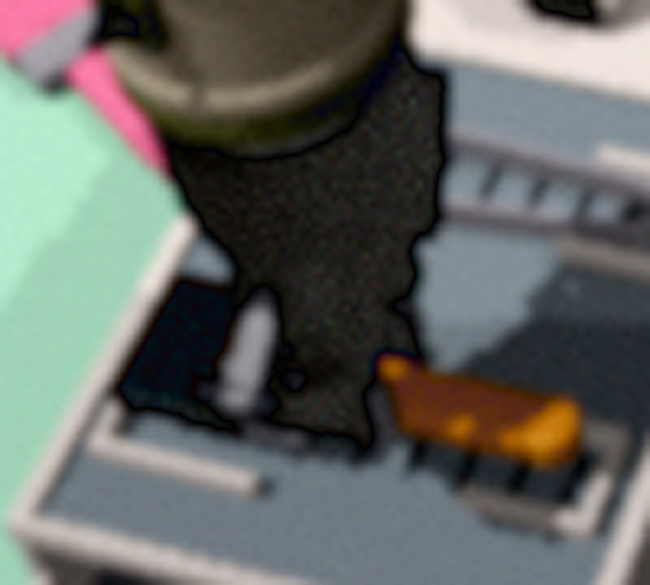

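Run:
```python
from h import *
th=np.radians(12.9);R=np.array([[np.cos(th),-np.sin(th)],[np.sin(th),np.cos(th)]])
def loc(c,o,f,u,v,z): return ((cast(c,((u+.5)/f-.5+o[0],(v+.5)/f-.5+o[1]),z)[:2]-[.572,.1985])@R*1000).round(1)
c=camera("top");o=(140,150)
for n,p in dict(end=(182,495),hl460=(156,460),hr460=(206,460),hl380=(140,380),hr380=(190,380),brTL=(58,138),brTR=(168,117)).items(): print(n,loc(c,o,8,*p,.1685 if n[0]!='b' else .1675))
for n,p in dict(wTL_or=(55,122),wTR=(210,93),nBR=(248,500),nBL=(165,515)).items(): print(n,loc(c,o,8,*p,.139))
c=camera("side");o=(125,255)
for n,p in dict(end=(580,405),).items(): print(n,loc(c,o,6.5,*p,.1685))
for n,p in dict(brNearBottom=(122,400)).items(): print(n,loc(c,o,6.5,*p,.1545))
for n,p in dict(wN=(90,445),nN=(595,532),nF=(630,440)).items(): print(n,loc(c,o,6.5,*p,.139))
```

```text
end [-76.9  79.7]
hl460 [-61.   87.3]
hr460 [-65.   67.6]
hl380 [-28.1  87.4]
hr380 [-32.1  67.7]
brTL [ 74.7 101.4]
brTR [74.3 56.4]
wTL_or [ 86.8 109.9]
wTR [85.9 45. ]
nBR [-82.5  61.8]
nBL [-81.8  96.5]
end [-74.5  73.2]
brNearBottom [ 74.8 101.3]
wN [ 85.1 111.5]
nN [-85.6  98.9]
nF [-85.2  65.6]
```

```bash
python3 -m crank '[{"delta_rot":[0,0,0],"slide":[0.0,0,0.001],"fingers":0.01},{"delta_rot":[0,0,0],"slide":[0,0.01,0],"fingers":0.01},{"delta_rot":[0,0,0],"slide":[0,0.006,0],"fingers":0.01},{"delta_rot":[0,0,0],"slide":[0,0.0,0],"fingers":0.01}]'
python3 d.py 0.548 0.2735 0.1346 12.9
```

```text
t: 21.95
position: [0.5475, 0.274, 0.142]
tcp_rot: [0.554, -0.552, 0.441, -0.44]
contact_force: [0.5, -0.2, -0.5]
grip_width: 0.018
slide mm [0.6 7.4 0.3] rot [-0.04  0.   -0.1 ] t 21.95 pos [0.5475 0.274  0.142 ] F [ 0.5 -0.2 -0.5] w 0.018 yaw 12.9
```

```bash
python3 -m crank '[{"delta_rot":[0,0,0],"slide":[0.0,0.004,0],"fingers":0.01},{"delta_rot":[0,0,0],"slide":[0,0.003,0],"fingers":0.01},{"delta_rot":[0,0,0],"slide":[0,0.0005,0],"fingers":0.01},{"delta_rot":[0,0,0],"slide":[0,0.0,0],"fingers":0.01}]'
python3 d.py 0.548 0.2735 0.1346 12.9
python3 - <<'E'
from h import *
c=camera("side")["pixels"][:,:,::-1]
a=(125,225,255,345);y=cv2.resize(c[a[2]:a[3],a[0]:a[1]],None,fx=6.5,fy=6.5,interpolation=2)
cv2.imwrite("pics/s14.png",cv2.convertScaleAbs(y,alpha=1.6,beta=-60))
E
```

```text
t: 22.45
position: [0.5477, 0.2741, 0.1347]
tcp_rot: [0.554, -0.552, 0.441, -0.44]
contact_force: [0.1, 0.0, -0.2]
grip_width: 0.0184
slide mm [0.7 0.1 0.2] rot [-0.07  0.   -0.1 ] t 22.45 pos [0.5477 0.2741 0.1347] F [ 0.1  0.  -0.2] w 0.0184 yaw 12.9
```

View pics/s14.png

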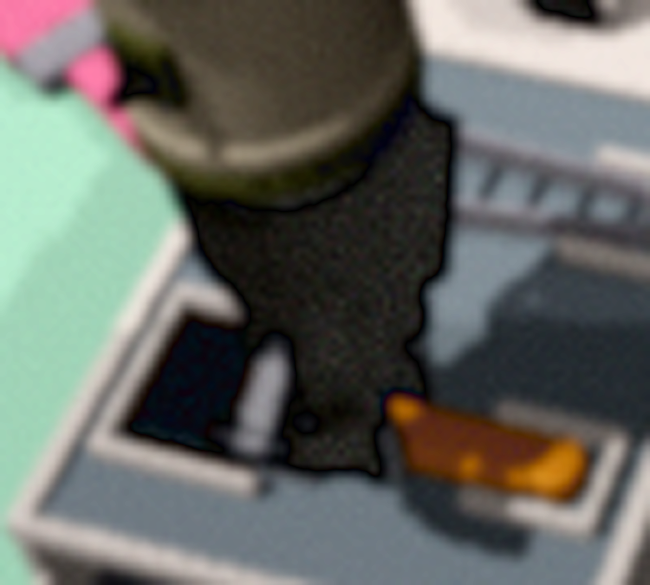

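```bash
python3 -m crank '[{"delta_rot":[0,0,0],"slide":[0,0,0],"fingers":0.018},{"delta_rot":[0,0,0],"slide":[0,0.0,0],"fingers":0.025},{"delta_rot":[0,0,0],"slide":[0,0,0],"fingers":0.04},{"delta_rot":[0,0,0],"slide":[0,0,0],"fingers":0.04},{"delta_rot":[0,0,0],"slide":[0,-0.01,0],"fingers":0.04},{"delta_rot":[0,0,0],"slide":[0,-0.02,0],"fingers":0.04},{"delta_rot":[0,0,0],"slide":[0,-0.04,0],"fingers":0.04},{"delta_rot":[0,0,0],"slide":[0,-0.04,0],"fingers":0.02},{"delta_rot":[0,0,0],"slide":[0,-0.03,0],"fingers":0.0},{"delta_rot":[0,0,0],"slide":[0,-0.01,0],"fingers":0.0}]'
python3 d.py 0.548 0.2735 0.1346 12.9
python3 - <<'E'
from h import *
th=np.radians(12.9);R=np.array([[np.cos(th),-np.sin(th)],[np.sin(th),np.cos(th)]])
rays=[]
for n,a in(("top",(136,246,140,225)),("side",(120,260,195,345))):
    C=camera(n);c=C["pixels"][:,:,::-1];cv2.imwrite(f"pics/{n}15.png",cv2.resize(c[a[2]:a[3],a[0]:a[1]],None,fx=4,fy=4,interpolation=2))
    h=cv2.cvtColor(C["pixels"],cv2.COLOR_RGB2HSV);m=(((h[...,0]<6)|(h[...,0]>174))&(h[...,1]>160)&(h[...,2]>70)).astype(np.uint8)
    m2=cv2.morphologyEx(m,cv2.MORPH_OPEN,np.ones((5,5),np.uint8))
    nn,l,st,ce=cv2.connectedComponentsWithStats(m2)
    for i in range(1,nn):
        x,y=ce[i]
        if (n=="top" and 220<x<250) or (n=="side" and 205<x<235 and y>200):
            print(n,st[i],ce[i]); d=C["T"][:3,:3]@np.linalg.inv(C["mtx"])@np.array([x,y,1.]);rays.append((C["T"][:3,3],d/np.linalg.norm(d)))
            print("at z.189",cast(C,ce[i],.187))
if len(rays)==2:
    A=sum(np.eye(3)-np.outer(d,d) for o,d in rays);b=sum((np.eye(3)-np.outer(d,d))@o for o,d in rays);p=np.linalg.solve(A,b);print("pad",p,"local",(p[:2]-[.572,.1985])@R)
E
```

```text
t: 23.75
position: [0.5473, 0.2739, 0.2914]
tcp_rot: [0.554, -0.552, 0.441, -0.44]
contact_force: [-0.4, -0.7, 0.5]
grip_width: -0.0
slide mm [  0.8 156.8   0.4] rot [-0.07  0.02 -0.12] t 23.75 pos [0.5473 0.2739 0.2914] F [-0.4 -0.7  0.5] w -0.0 yaw 12.92
top [233 167  10   9  82] [237.5 171. ]
at z.189 [0.61385925 0.01894056 0.187     ]
side [217 213  10  12 108] [221.58333333 218.46296296]
at z.189 [0.6111941  0.02288855 0.187     ]
pad [0.61425633 0.01931698 0.18229821] local [ 0.0011872  -0.18409438]
```

View pics/side15.png

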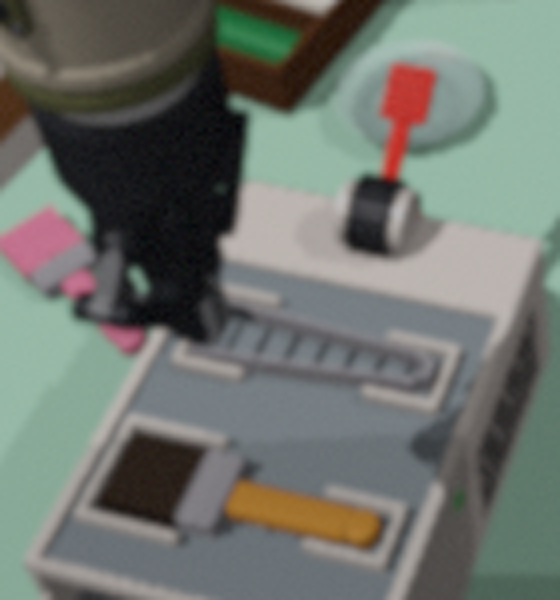

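View pics/top15.png

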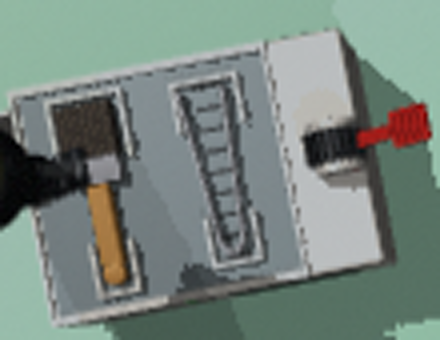

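```bash
python3 d.py 0.615 0.0113 0.25 12.9;python3 -m crank '[{"delta_rot":[0,0,0],"slide":[0.02,0,0],"fingers":0.0},{"delta_rot":[0,0,0],"slide":[0.035,0,0],"fingers":0.0},{"delta_rot":[0,0,0],"slide":[0.035,0,0],"fingers":0.0},{"delta_rot":[0,0,0],"slide":[0.035,0,0],"fingers":0.0},{"delta_rot":[0,0,0],"slide":[0.035,0,0],"fingers":0.0},{"delta_rot":[0,0,0],"slide":[0.035,0,0],"fingers":0.0},{"delta_rot":[0,0,0],"slide":[0.035,0,0],"fingers":0.0},{"delta_rot":[0,0,0],"slide":[0.02,0,0],"fingers":0.0},{"delta_rot":[0,0,0],"slide":[0.0,0,0],"fingers":0.0},{"delta_rot":[0,0,0],"slide":[0.0,0,0],"fingers":0.0}]'
python3 d.py 0.615 0.0113 0.22 12.9
```

```text
slide mm [271.   39.7   7.6] rot [-0.01  0.02 -0.1 ] t 23.85 pos [0.5471 0.2737 0.2902] F [ 0.2  0.4 -1. ] w -0.0005 yaw 12.92
t: 25.1
position: [0.5983, 0.0076, 0.2753]
tcp_rot: [-0.544, 0.559, -0.447, 0.438]
contact_force: [0.9, 0.7, 0.2]
grip_width: -0.0
slide mm [-0.2 54.8 18.5] rot [ 1.4  -0.4   0.15] t 25.1 pos [0.5983 0.0076 0.2753] F [0.9 0.7 0.2] w -0.0 yaw 12.5
```

```bash
python3 -m crank '[{"delta_rot":[1.4,-0.4,0],"slide":[0,0,0.0175],"fingers":0.0},{"delta_rot":[0,0,0],"slide":[0,0.02,0],"fingers":0.0},{"delta_rot":[0,0,0],"slide":[0,0.02,0],"fingers":0.0},{"delta_rot":[0,0,0],"slide":[0,0.01,0],"fingers":0.0},{"delta_rot":[0,0,0],"slide":[0.0,0,0],"fingers":0.0}]'
python3 d.py 0.615 0.0113 0.21 12.9
```

```text
t: 25.72
position: [0.6194, 0.0176, 0.2235]
tcp_rot: [0.557, -0.553, 0.436, -0.44]
contact_force: [-0.1, 0.3, 1.0]
grip_width: -0.0003
slide mm [ 5.1 13.5 -5.9] rot [-0.4   0.51  0.05] t 25.73 pos [0.6194 0.0176 0.2235] F [-0.1  0.3  1. ] w -0.0003 yaw 13.41
```

```bash
python3 -m crank '[{"delta_rot":[-0.4,0.5,0],"slide":[0.005,0,-0.006],"fingers":0.0},{"delta_rot":[0,0,0],"slide":[0,0.008,0],"fingers":0.0},{"delta_rot":[0,0,0],"slide":[0,0,0],"fingers":0.0},{"delta_rot":[0,0,0],"slide":[0.0,0,0],"fingers":0.0}]'
python3 d.py 0.615 0.0113 0.19 12.9
python3 - <<'E'
from h import *
for n,a in(("top",(190,270,140,210)),("side",(160,270,150,270))):
    c=camera(n)["pixels"][:,:,::-1];cv2.imwrite(f"pics/{n}16.png",cv2.resize(c[a[2]:a[3],a[0]:a[1]],None,fx=4.5,fy=4.5,interpolation=2))
E
```

```text
t: 26.22
position: [0.6155, 0.0112, 0.2167]
tcp_rot: [0.553, -0.553, 0.44, -0.442]
contact_force: [0.4, 0.6, -0.6]
grip_width: -0.0
slide mm [-0.2 26.7 -0.5] rot [-0.14 -0.02  0.07] t 26.23 pos [0.6155 0.0112 0.2167] F [ 0.4  0.6 -0.6] w -0.0 yaw 12.88
```

View pics/side16.png

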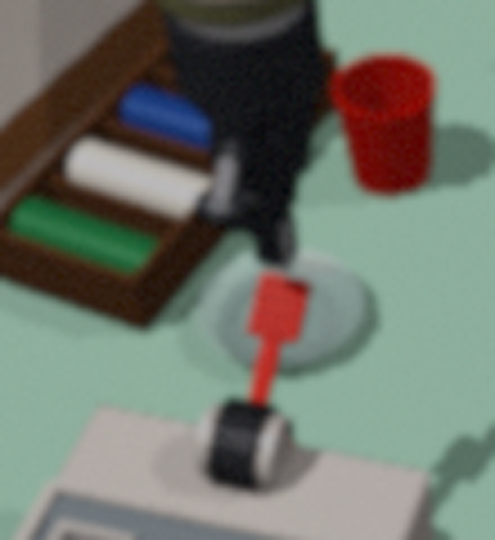

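View pics/top16.png

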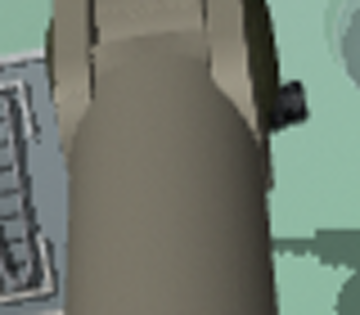

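```bash
python3 -m crank '[{"delta_rot":[0,0,0],"slide":[-0.003,0.01,0],"fingers":0.0},{"delta_rot":[0,0,0],"slide":[0,0.01,0],"fingers":0.0},{"delta_rot":[0,0,0],"slide":[0,0.006,0],"fingers":0.0},{"delta_rot":[0,0,0],"slide":[0.0,0.006,0],"fingers":0.0}]'
python3 d.py 0.615 0.0142 0.115 12.9
python3 -m crank '[{"delta_rot":[0,0,0],"slide":[0,0.006,0],"fingers":0.0},{"delta_rot":[0,0,0],"slide":[0,0.006,0],"fingers":0.0},{"delta_rot":[0,0,0],"slide":[0,0.006,0],"fingers":0.0}]'
python3 d.py 0.615 0.0142 0.115 12.9
python3 - <<'E'
from h import *
a=(160,270,150,270);c=camera("side")["pixels"][:,:,::-1];cv2.imwrite(f"pics/side17.png",cv2.resize(c[a[2]:a[3],a[0]:a[1]],None,fx=4.5,fy=4.5,interpolation=2))
E
```

```text
t: 26.82
position: [0.616, 0.0145, 0.1837]
tcp_rot: [0.554, -0.552, 0.439, -0.442]
contact_force: [0.3, -0.9, 5.4]
grip_width: 0.0001
slide mm [-0.1 68.7 -1.4] rot [-0.3  -0.    0.11] t 26.82 pos [0.616  0.0145 0.1837] F [ 0.3 -0.9  5.4] w 0.0001 yaw 12.9
t: 27.2
position: [0.6168, 0.0137, 0.1647]
tcp_rot: [0.554, -0.552, 0.439, -0.443]
contact_force: [-0.4, -1.8, 5.1]
grip_width: -0.0
slide mm [-1.  49.7 -2. ] rot [-0.37 -0.03  0.17] t 27.2 pos [0.6168 0.0137 0.1647] F [-0.4 -1.8  5.1] w -0.0 yaw 12.87
```

View pics/side17.png

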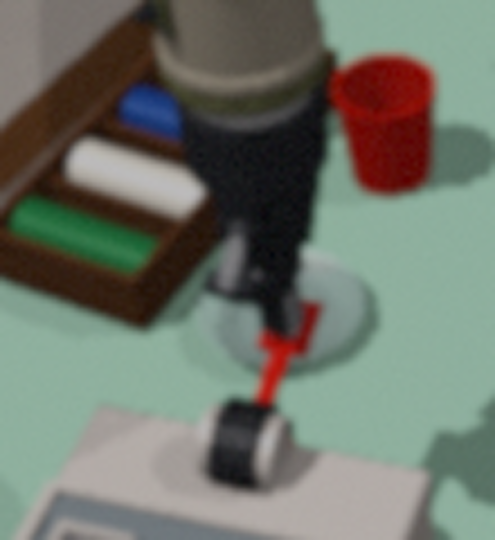

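```bash
python3 -m crank '[{"delta_rot":[-0.3,0,0.1],"slide":[0,0.006,-0.001],"fingers":0.0},{"delta_rot":[0,0,0],"slide":[0,0.006,-0.001],"fingers":0.0},{"delta_rot":[0,0,0],"slide":[0,0.006,0],"fingers":0.0},{"delta_rot":[0,0,0],"slide":[0,0.006,0],"fingers":0.0}]'
python3 d.py 0.615 0.0142 0.115 12.9
python3 -m crank '[{"delta_rot":[0,0,0],"slide":[0,0.005,-0.001],"fingers":0.0},{"delta_rot":[0,0,0],"slide":[0,0.004,0],"fingers":0.0},{"delta_rot":[0,0,0],"slide":[0,0.003,0],"fingers":0.0}]'
python3 d.py 0.615 0.0142 0.115 12.9
python3 - <<'E'
from h import *
a=(160,270,150,270);c=camera("side")["pixels"][:,:,::-1];cv2.imwrite(f"pics/side18.png",cv2.resize(c[a[2]:a[3],a[0]:a[1]],None,fx=4.5,fy=4.5,interpolation=2))
E
```

```text
t: 27.75
position: [0.6174, 0.0117, 0.1408]
tcp_rot: [0.553, -0.552, 0.439, -0.443]
contact_force: [-0.2, -0.3, 6.8]
grip_width: -0.0003
slide mm [-3.1 25.8 -1.9] rot [-0.31 -0.11  0.19] t 27.75 pos [0.6174 0.0117 0.1408] F [-0.2 -0.3  6.8] w -0.0003 yaw 12.79
t: 28.12
position: [0.6172, 0.0132, 0.1291]
tcp_rot: [0.555, -0.551, 0.439, -0.443]
contact_force: [-1.9, 0.3, 5.9]
grip_width: 0.0002
slide mm [-1.5 14.1 -2. ] rot [-0.44 -0.06  0.11] t 28.12 pos [0.6172 0.0132 0.1291] F [-1.9  0.3  5.9] w 0.0002 yaw 12.84
```

View pics/side18.png

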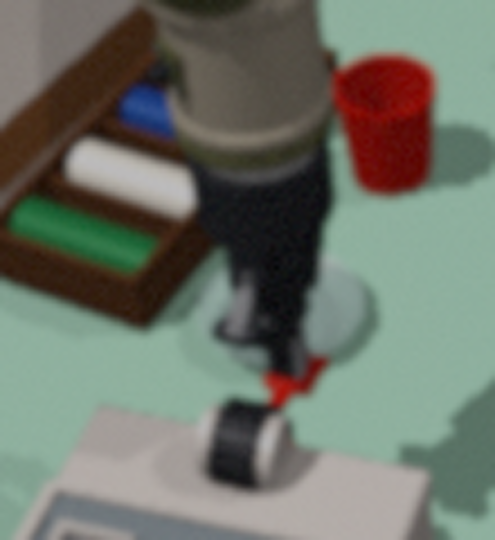

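Still centred on the pad; pressing on in small steps while watching force.

```bash
for i in 1; do python3 -m crank '[{"delta_rot":[0,0,0],"slide":[0,0.003,-0.001],"fingers":0.0},{"delta_rot":[0,0,0],"slide":[0,0.003,-0.001],"fingers":0.0}]'; done
python3 -m crank '[{"delta_rot":[0,0,0],"slide":[0,0.003,0],"fingers":0.0}]'
python3 -m crank '[{"delta_rot":[0,0,0],"slide":[0,0.003,0],"fingers":0.0}]'
python3 d.py 0.615 0.0142 0.115 12.9
```

```text
t: 28.42
position: [0.6164, 0.0147, 0.1232]
tcp_rot: [0.556, -0.55, 0.438, -0.443]
contact_force: [0.8, 1.9, 7.0]
grip_width: -0.0
t: 28.55
position: [0.6166, 0.0157, 0.1203]
tcp_rot: [0.556, -0.55, 0.438, -0.443]
contact_force: [-1.0, 1.4, 6.5]
grip_width: 0.0002
t: 28.68
position: [0.6164, 0.0168, 0.1173]
tcp_rot: [0.557, -0.55, 0.438, -0.442]
contact_force: [-1.9, 0.6, 8.0]
grip_width: 0.0002
slide mm [ 2.2  2.2 -1.9] rot [-0.65  0.09 -0.09] t 28.68 pos [0.6164 0.0168 0.1173] F [-1.9  0.6  8. ] w 0.0002 yaw 12.99
```

```bash
python3 -m crank '[{"delta_rot":[-0.3,0,0],"slide":[0.0015,0.002,0],"fingers":0.0}]'|grep -E 'pos|force'
python3 -m crank '[{"delta_rot":[-0.3,0,0],"slide":[0.0015,0.002,0],"fingers":0.0}]'|grep -E 'pos|force'
python3 -m crank '[{"delta_rot":[0,0,0],"slide":[0.001,0.002,0],"fingers":0.0}]'|grep -E 'pos|force'
python3 -m crank '[{"delta_rot":[0,0,0],"slide":[0,0.002,0],"fingers":0.0}]'|grep -E 'pos|force'
python3 - <<'E'
from h import *
a=(190,250,200,265);c=camera("side")["pixels"][:,:,::-1];cv2.imwrite(f"pics/side19.png",cv2.resize(c[a[2]:a[3],a[0]:a[1]],None,fx=9,fy=9,interpolation=2))
E
```

```text
position: [0.6166, 0.0165, 0.1154]
contact_force: [-1.5, 0.6, 9.2]
position: [0.617, 0.0161, 0.1136]
contact_force: [-2.1, 1.3, 10.3]
position: [0.6173, 0.016, 0.1119]
contact_force: [-2.0, 2.0, 10.1]
position: [0.6174, 0.0167, 0.1102]
contact_force: [-2.6, 0.1, 11.8]
```

View pics/side19.png

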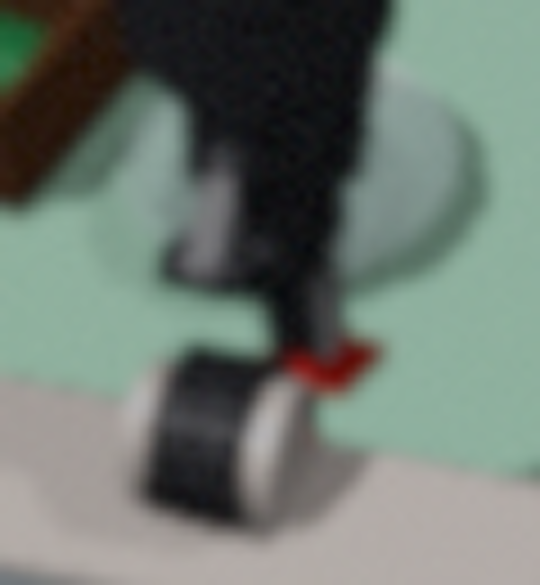

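```bash
for s in 1; do python3 -m crank '[{"delta_rot":[0,0,0],"slide":[0.001,0.002,-0.001],"fingers":0.0}]'|grep -E 'pos|force'
python3 -m crank '[{"delta_rot":[0,0,0],"slide":[0.001,0.002,-0.001],"fingers":0.0}]'|grep -E 'pos|force'
python3 -m crank '[{"delta_rot":[0,0,0],"slide":[0.001,0.002,0],"fingers":0.0}]'|grep -E 'pos|force'; done
python3 d.py 0.615 0.0142 0.115 12.9
```

```text
position: [0.6174, 0.0168, 0.1091]
contact_force: [-3.0, 1.5, 25.1]
position: [0.6176, 0.0169, 0.1089]
contact_force: [-5.5, 1.1, 29.3]
position: [0.618, 0.0171, 0.1089]
contact_force: [-7.7, 0.7, 29.7]
slide mm [ 2.1 -6.1 -3.5] rot [-0.5   0.38 -0.41] t 29.6 pos [0.618  0.0171 0.1089] F [-7.7  0.7 29.7] w -0.0 yaw 13.28
```

```bash
python3 -m crank '[{"delta_rot":[0,0,0],"slide":[0,0.001,-0.001],"fingers":0.0},{"delta_rot":[0,0,0],"slide":[0,0.001,-0.001],"fingers":0.0},{"delta_rot":[0,0,0],"slide":[0,0.001,0],"fingers":0.0},{"delta_rot":[0,0,0],"slide":[0,0.001,0],"fingers":0.0}]'
python3 d.py 0.615 0.0142 0.115 12.9
python3 - <<'E'
from h import *
for n,a in(("top",(136,300,130,230)),("side",(120,270,195,345))):
    c=camera(n)["pixels"][:,:,::-1];cv2.imwrite(f"pics/{n}20.png",cv2.resize(c[a[2]:a[3],a[0]:a[1]],None,fx=4,fy=4,interpolation=2))
E
```

```text
t: 30.1
position: [0.6176, 0.017, 0.1093]
tcp_rot: [0.56, -0.549, 0.437, -0.44]
contact_force: [-4.3, -1.1, 16.5]
grip_width: 0.0002
slide mm [ 2.1 -5.7 -3.1] rot [-0.82  0.37 -0.37] t 30.1 pos [0.6176 0.017  0.1093] F [-4.3 -1.1 16.5] w 0.0002 yaw 13.27
```

```bash
R='' ; python3 -m crank '[{"delta_rot":[0,0,0],"slide":[0,0.001,0],"fingers":0.0},{"delta_rot":[0,0,0],"slide":[0,0.001,0],"fingers":0.0},{"delta_rot":[0,0,0],"slide":[0,0.001,0],"fingers":0.0},{"delta_rot":[0,0,0],"slide":[0,0.001,0],"fingers":0.0},{"delta_rot":[0,0,0],"slide":[0,0.001,0],"fingers":0.0},{"delta_rot":[0,0,0],"slide":[0,0.001,0],"fingers":0.0},{"delta_rot":[0,0,0],"slide":[0,0.001,0],"fingers":0.0},{"delta_rot":[0,0,0],"slide":[0,0.001,0],"fingers":0.0},{"delta_rot":[0,0,0],"slide":[0,0.001,0],"fingers":0.0},{"delta_rot":[0,0,0],"slide":[0,0.001,0],"fingers":0.0}]'
python3 d.py 0.615 0.0142 0.115 12.9
```

```text
t: 31.45
position: [0.6176, 0.017, 0.1093]
tcp_rot: [0.561, -0.548, 0.436, -0.442]
contact_force: [-2.8, -1.5, 16.5]
grip_width: 0.0005
slide mm [ 2.1 -5.7 -3. ] rot [-1.1   0.31 -0.28] t 31.45 pos [0.6176 0.017  0.1093] F [-2.8 -1.5 16.5] w 0.0005 yaw 13.21
```

```bash
python3 -m crank '[{"delta_rot":[0,0,0],"slide":[0,0.001,0],"fingers":0.0},{"delta_rot":[0,0,0],"slide":[0,0.001,0],"fingers":0.0},{"delta_rot":[0,0,0],"slide":[0,0.001,0],"fingers":0.0},{"delta_rot":[0,0,0],"slide":[0,0.001,0],"fingers":0.0},{"delta_rot":[0,0,0],"slide":[0,0.001,0],"fingers":0.0},{"delta_rot":[0,0,0],"slide":[0,0.001,0],"fingers":0.0},{"delta_rot":[0,0,0],"slide":[0,0.001,0],"fingers":0.0},{"delta_rot":[0,0,0],"slide":[0,0.001,0],"fingers":0.0},{"delta_rot":[0,0,0],"slide":[0,0.001,0],"fingers":0.0},{"delta_rot":[0,0,0],"slide":[0,0.001,0],"fingers":0.0}]'
python3 d.py 0.615 0.0142 0.115 12.9
python3 - <<'E'
from h import *
th=np.radians(12.9);R=np.array([[np.cos(th),-np.sin(th)],[np.sin(th),np.cos(th)]])
C=camera("side");h=cv2.cvtColor(C["pixels"],cv2.COLOR_RGB2HSV)
m=((h[...,0]>5)&(h[...,0]<24)&(h[...,1]>130)&(h[...,2]>90));m[:255]=0;m[:,:125]=0;m[345:]=0;m[:,240:]=0
p=np.argwhere(m)[:,::-1];q=((cast(C,p.mean(0),.139)[:2]-[.572,.1985])@R*1000);print("handle",len(p),q)
old=cv2.cvtColor(cv2.imread("pics/side0.png"),cv2.COLOR_BGR2RGB);d=np.abs(old.astype(int)-C["pixels"]).max(2)>60
n,l,s,c=cv2.connectedComponentsWithStats(d.astype(np.uint8))
print([(s[i].tolist()) for i in range(1,n) if s[i,4]>30])
hh=((h[...,0]<6)|(h[...,0]>174))&(h[...,1]>160)&(h[...,2]>70);hh[:225]=0;hh[260:]=0;hh[:,:200]=0;hh[:,250:]=0
pp=np.argwhere(hh);print("red lever px",len(pp),pp.min(0),pp.max(0))
E
```

```text
t: 32.7
position: [0.6176, 0.017, 0.1094]
tcp_rot: [0.561, -0.546, 0.435, -0.444]
contact_force: [-4.0, -2.1, 16.5]
grip_width: 0.0
slide mm [ 2.1 -5.7 -3. ] rot [-1.39  0.25 -0.19] t 32.7 pos [0.6176 0.017  0.1094] F [-4.  -2.1 16.5] w 0.0 yaw 13.14
handle 328 [-32.13647609  81.55315426]
[[252, 0, 74, 65, 931], [464, 0, 70, 112, 2275], [527, 0, 29, 89, 946], [339, 7, 47, 53, 955], [497, 30, 11, 6, 36], [386, 33, 53, 26, 885], [250, 91, 14, 18, 81], [522, 98, 38, 12, 351], [214, 121, 16, 16, 108], [408, 122, 69, 134, 2741], [212, 124, 31, 36, 269], [186, 130, 16, 20, 114], [506, 157, 54, 31, 1120], [198, 158, 29, 13, 189], [196, 168, 32, 23, 288], [501, 174, 18, 30, 321], [208, 182, 27, 62, 851], [299, 182, 42, 15, 222], [519, 207, 41, 51, 605], [266, 209, 45, 25, 350], [488, 218, 21, 9, 58], [479, 255, 15, 5, 43], [445, 261, 19, 39, 329], [547, 278, 2, 18, 35], [477, 292, 57, 15, 181], [458, 298, 6, 10, 39], [145, 304, 25, 22, 324], [541, 310, 19, 50, 319], [176, 315, 39, 16, 278], [483, 325, 39, 9, 233]]
red lever px 18 [239 222] [242 230]
```

Run:
```python
from station import *
print(close_job()); s=get_state();print(s["t"],s["position"],s["contact_force"])
```

```text
the job is handed in; nothing more can be done
None
the job is handed in; nothing more can be done
```

I laid the tongs and the brush flat in their own bays, bow and handle at the narrow ends. I then pressed the lever down to its end stop and handed the job in with the robot still holding it, at about 33 s on the robot's clock.

- **Tongs and brush:** Pictures after each release show both inside their ribs. The tongs turned about 3 to 4° in the grip on the way; I corrected that before lowering them. A final colour check still found the brush handle in its bay.
- **Lever:** Force rose smoothly to about 12 N, then jumped to 25–30 N at tool height 0.109 m. That matches the end stop, just past the third click, by geometry. I held it for more than 3 s, steady at about 16.5 N and 0.109 m. The dial angle itself could not be read.
- **Not checked:** The picture limit stopped me viewing the last image of the held lever. I only ran a numeric image check there, which can't show on its own that the other things on the table stayed put. No unexpected contact force showed in the readings between moves.

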